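# Stand up the tipped door knobs and close up the lane

## Robot

A 6-joint arm with a two-finger parallel gripper is mounted at the origin on the work surface. World frame = base frame: x ahead of the robot, y to its left, z up, the work surface at z = 0. Lengths are in m, angles in rad, forces in N, time in s.
With the tool pointing down it reaches from about 0.35 to 1 m from the base axis. Payload 7.1 kg.
Tool frame: the origin (TCP) lies between the finger pads; the fingertips stand 19 mm ahead of it and the grasp point (between the pads) is the TCP (robot.tip_reach is the distance from the TCP to the fingertips, in m); y points along the fingers, z is the direction in which the jaws open and shut, and the axes are right-handed (so a half turn about y gives the same grasp; the last joint's range is limited). The gripper opens to 85 mm and grips with 20 to 120 N. Pads are 22 mm wide; open, the fingers measure 114 mm over their backs; the gripper's body (76 mm by 85 mm) begins 54 mm behind the grasp point. The pads swing forward as they close: fully open they stand 13 mm farther back than shut.
Start: joints at [1.137, 0.423, 1.63, -0, 1.089, -0.019], TCP at [0.252, 0.572, 0.25] pointing down, gripper open.
Joint ranges: [-3, 3], [-0.9, 2.11], [0.09, 2.58], [-1.31, 4.45], [0.11, 2.69], [-2.54, 2.54]. Speed limits (rad/s): [2.39, 2.39, 3.01, 3.14, 3.14, 3.14].

## Interface

Orientations are given as a unit quaternion [x, y, z, w].
In Python, from bench import robot gives the robot as it stands.
- The arm moves only by the shell command python3 -m inch 'ROWS' [FORCE]. ROWS is JSON, a list of rows, each an object of numbers: "x", "y", "z": the shift along the tool's x, y, z in cm; "wx", "wy", "wz": the turn, a rotation vector about the tool's x, y, z in degrees; "hand": the opening, from 0 (shut) to 1 (fully open). In form: [{"x": .., "y": .., "z": .., "wx": .., "wy": .., "wz": .., "hand": ..}, ...]. A call has 1 to 8 rows; each row is the pose to reach, as a shift and turn from the pose commanded when the call began, along the tool's axes at that moment; what a row does not reach only later rows make up. A row lasts 1/8 s, in which the tool goes at most 62.5 mm and 10.7 degrees, less where a joint would pass 70% of its speed; a pose out of reach is approached as far as the arm can. A call with a gripper value outside its range is refused whole. The fingers move at their own pace and stop on an object; FORCE is the grip in N (left out, the last holds). Time passes only in rows, so rows that repeat a pose let the fingers close. It gives the time, the measured TCP pose, the force and the opening at its end, in the units of the state.
- robot.read_state(): the state, without advancing time (a new reading comes with each control period).
- robot.capture(name): name is "scene" or "top"; returns the picture (480x640x3 uint8, blue, green, red); there is no depth.
- robot.camera_info(name): a dict with "fovy" (degrees; the focal length in pixels is half the picture's height over the tangent of half this angle, whatever the lens; pixels are square), "cx", "cy" (the principal point, pixels), "rvec" (rotation vector, rad) and "tvec" (3), from world to camera coordinates, as OpenCV has them. Camera axes: x right, y down, z forward; pixel columns grow to the right and rows downward; lengths in m; the calibration is good to about 2 mm. A picture is of the moment at which its call begins. camera_info takes no time and is no camera call.
- robot.hand_in(): hands the job in, once; it reports no verdict.
The state is a dict: "clock": time; "joint_positions": joint angles; "joint_velocities": joint speeds; "joint_efforts": joint torques, N m; "ee_pos": TCP position; "tool_rot": TCP orientation; "contact_force": force on the tool from outside, world axes, zero at the start; "wrist_torque": the same for the moment, N m; "opening": finger opening in m.
Only numpy, scipy, OpenCV 4.12 (cv2) and the standard library are available. Lean on these libraries where they do the work, as an engineer would, in place of code of your own. Each camera call takes 0.05 s, during which the arm holds its last target.

## Task

Two of the three door knobs in the feed lane have tipped over: stand them upright on their square roses inside the lane, without tipping the one that still stands. Then slide the black follower along the lane until all three stand in a closed row, without gaps, between it and the end stop. Leave the other things on the bench where they are.

Things in the scene. Friction and masses are not known exactly. Their poses are not given: they have to be found in the camera images.
- lane: fixed feed lane: grey floor plate 84 wide, 6 thick; aluminium side rails 64 apart inside, 8 thick, rising 12 above the floor. Origin on the bench top under the centre line; y runs along the lane to the end stop, x across, z up. The end stop is an upright plate, top 40 above the bench, inner face at y = +192; open end at y = -273
- follower (a joint): how far the follower has slid towards the end stop, in m: 0 fully back (pushing face at lane y = -225 mm), growing towards the stop. With the three knobs (3 x 60) in a closed row against the stop it reads 0.237. Stiff slide, about 2 N, stays where it is left
- follower_grip (a point): top centre of the follower's grip, an upright black post 22 across the lane, 20 along it and 40 tall, 81 above the bench. The post stands on the follower's block (56 across, 24 along, its top 41 above the bench). This point lies 12 behind the pushing face
- knob_a: steel door knob: dark square rose (base plate) 60 x 60, 10 thick; stem 20 diameter, 35 long; round knob 40 diameter, 25 long. 0.3 kg, centre of mass 21 above the rose's underside. Origin: centre of the rose's underside; z along the stem to the knob. Starts lying along the lane, knob towards the follower (lane -y), rose on edge: its upper edge 61, the knob's top 44 above the lane floor.
- knob_b: as knob_a: same shape and size. Starts lying along the lane, knob towards the follower (lane -y), rose on edge: its upper edge 61, the knob's top 44 above the lane floor.
- knob_c: as knob_a: same shape and size. Standing upright on its rose in the lane at the start; the three are in any order along the lane, about 108 apart (origin to origin)
- oil_bottle: closed red plastic oil bottle with a thin neck and white cap, 48 diameter, 130 tall, standing; origin at the centre of its underside
- tape_roll: roll of clear tape lying flat, 76 outer diameter, 18 high; origin at the centre of its underside
- screwdriver: screwdriver 170 long lying on the bench; origin near its middle, x along it towards the blade
- screw_cup: open white cup, 64 across the rim, 45 tall; origin at the centre of its underside
- battery_pack: grey battery pack, 60 x 32 x 18; origin at the centre of its underside
- marker: black and yellow marker pen, 125 long, 12 thick, lying along its y; origin at the centre of its underside
Things that resemble listed ones, but are neither listed nor needed, are in the scene too. Leave any green or red look-alike of the knob_b alone.

How it is judged:
By the outcome, as a careful person would: the job done as asked, in the order asked, and still so for the second after the job is handed in, with the robot touching nothing.
It also fails if it takes over 56 s, if anything falls off the work surface, if the arm or the gripper's body presses on something with over 40 N, if the wrist force passes 120 N, or if a joint passes its speed limit or range.

## Working session

There is one attempt and no reset: what is moved stays moved. The work goes in short steps, Python scripts to look and compute and a shell command to move; the robot and the scene stay as the last step left them, time stands still between calls to the robot, and variables do not carry over. Pictures are saved under pics/ and viewed, and the job is handed in when it is done.

```bash
ls; mkdir -p pics; cat > h.py <<'E'
import numpy as np, cv2
from bench import robot
from scipy.spatial.transform import Rotation as R
def cam(n):
    c=robot.camera_info(n); f=240/np.tan(np.radians(c['fovy'])/2)
    K=np.array([[f,0,c['cx']],[0,f,c['cy']],[0,0,1]]); Rm=cv2.Rodrigues(np.array(c['rvec'],float))[0]
    return K,Rm,np.array(c['tvec'],float)
def ray(n,u,v):
    K,Rm,t=cam(n); d=Rm.T@np.linalg.inv(K)@[u,v,1]; return -Rm.T@t,d
def onz(n,u,v,z):
    o,d=ray(n,u,v); return o+d*(z-o[2])/d[2]
def px(n,p):
    K,Rm,t=cam(n); q=K@(Rm@np.array(p)+t); return q[:2]/q[2]
E
python3 - <<'E'
from h import *
for n in('scene','top'):
    print(robot.camera_info(n)); cv2.imwrite(f'pics/{n}0.png',robot.capture(n))
s=robot.read_state(); print(s['clock'],s['ee_pos'],s['tool_rot'],R.from_quat(s['tool_rot']).as_matrix().round(3),s['opening'],robot.tip_reach)
E
```

```text
pics
{'fovy': 56.45820317797983, 'cx': 321.4932913538992, 'cy': 239.585649471416, 'rvec': array([ 2.02254653,  1.58883422, -0.53183209]), 'tvec': array([-0.16145214, -0.4125088 ,  1.157028  ])}
{'fovy': 50.390429006484524, 'cx': 310.8932281126701, 'cy': 241.06826706712164, 'rvec': array([ 2.16327044, -2.16660672,  0.16135446]), 'tvec': array([0.01264852, 0.58592544, 0.7928494 ])}
0.1 [0.25166358 0.57158243 0.2496269 ] [ 0.69241988 -0.14572446  0.14550252 -0.69148255] [[ 0.915 -0.001  0.403]
 [-0.403 -0.001  0.915]
 [-0.    -1.    -0.001]] 0.08528236637915297 0.019
```

View pics/scene0.png

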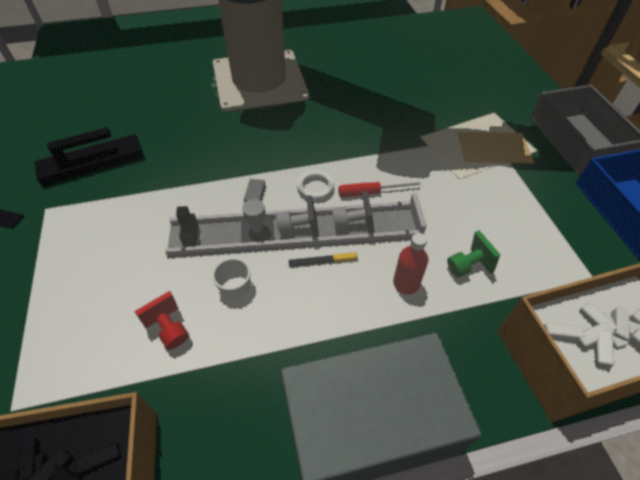

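View pics/top0.png

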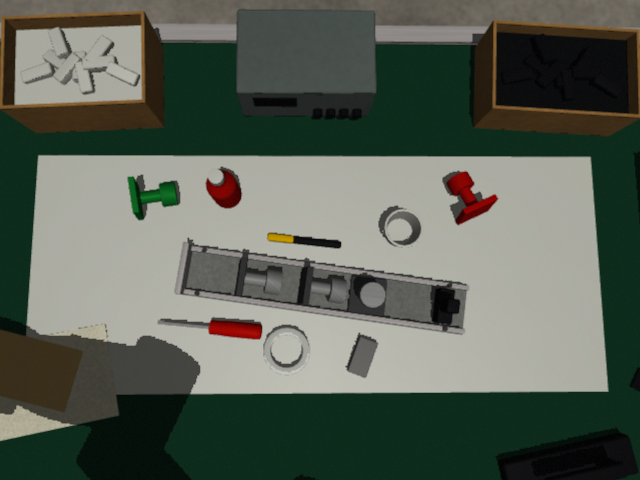

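Robot base is on the near side. The end stop is on the left of the top view, about (183,268). The follower is on the right, about (447,305). Lane contents: lying knobs with roses at (243,272) and (307,282), and a standing knob at (372,292). The green (155,195) and red (470,197) knobs are look-alikes outside the lane, so I leave them alone.

```bash
python3 - <<'E'
from h import *
a=cv2.imread('pics/top0.png')[225:345,165:485]
cv2.imwrite('pics/crop0.png',cv2.convertScaleAbs(cv2.resize(a,None,fx=2.5,fy=2.5,interpolation=cv2.INTER_CUBIC),alpha=1.4))
b=cv2.imread('pics/scene0.png')[170:270,150:450]
cv2.imwrite('pics/crop1.png',cv2.convertScaleAbs(cv2.resize(b,None,fx=2.6,fy=2.6,interpolation=cv2.INTER_CUBIC),alpha=1.4))
E
```

```text
(no output)
```

View pics/crop0.png

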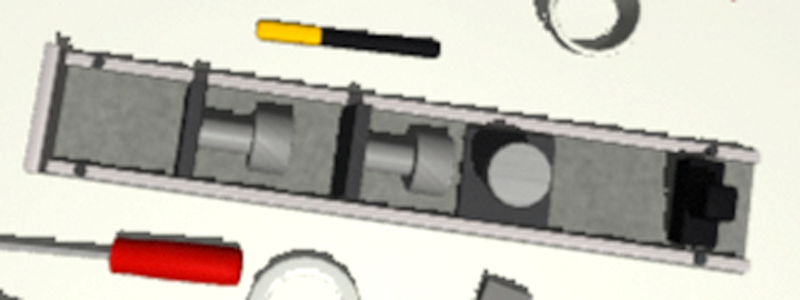

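View pics/crop1.png

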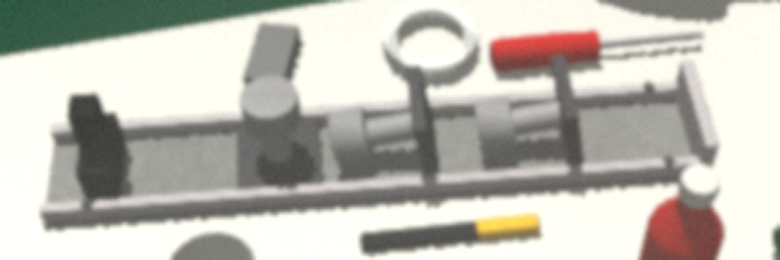

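```bash
cat >> h.py <<'E'
def c0(u,v,z): return onz('top',165+(u-1)/2.5,225+(v-1)/2.5,z)
E
python3 - <<'E'
from h import *
P=[c0(*p,.018) for p in((110,58),(757,150),(100,175),(747,270))]
print(np.round(P,4))
A,B,C,D=[p[:2] for p in P]
d=(A-B)/np.linalg.norm(A-B)+(C-D)/np.linalg.norm(C-D); d/=np.linalg.norm(d)
n=np.array([d[1],-d[0]])  # lane x
print('dir',d,'n',n,'offs',[float(q@n) for q in(A,B,C,D)],'width 80?')
off=np.mean([q@n for q in(A,B,C,D)])
o=np.mean([q@d for q in(B,D)])+.273
O=d*o+n*off; print('origin',O,'yaw',np.degrees(np.arctan2(-d[0],d[1])))
lane=lambda p:np.round([(p[:2]-O)@n*1e3,(p[:2]-O)@d*1e3],1)
print('stop inner top',lane(c0(66,50,.040)),lane(c0(43,168,.04)))
print('c top',lane(c0(520,174,.076)))
print('n2 rose top +y/-y',lane(c0(345,97,.066)),lane(c0(367,97,.066)),lane(c0(330,195,.066)),lane(c0(358,195,.066)))
print('n1 rose top',lane(c0(193,78,.066)),lane(c0(208,78,.066)),lane(c0(175,175,.066)),lane(c0(195,175,.066)))
print('n1 knob end',lane(c0(295,140,.03)),'stem',lane(c0(225,130,.04)))
print('n2 knob end',lane(c0(453,163,.03)),'stem',lane(c0(390,153,.04)))
print('post top',lane(c0(722,201,.081)))
E
```

```text
[[ 0.5772  0.1808  0.018 ]
 [ 0.5156 -0.2481  0.018 ]
 [ 0.5001  0.1856  0.018 ]
 [ 0.4372 -0.2381  0.018 ]]
dir [0.14458896 0.98949181] n [ 0.98949181 -0.14458896] offs [0.5450251611599926, 0.5460518676122574, 0.46805084759301757, 0.46703573443649704] width 80?
origin [0.51587094 0.02703639] yaw -8.313477234014124
stop inner top [ 37.6 185.6] [-39.2 187.1]
c top [  -1.2 -110.3]
n2 rose top +y/-y [31.1  2.9] [ 33.1 -10.7] [-30.3   3.3] [-27.9 -13.8]
n1 rose top [29.3 98.5] [30.6 89.3] [-31.8  99.9] [-30.   87.7]
n1 knob end [ 1.8 31.3] stem [ 1.3 76.2]
n2 knob end [  1.7 -72.5] stem [  1.8 -30.7]
post top [-1.00e-01 -2.34e+02]
```

```bash
cat >> h.py <<'E'
O=np.array([.51587,.02704]); d=np.array([.14459,.98949]); n=np.array([.98949,-.14459])
lane=lambda p:np.round([(p[:2]-O)@n*1e3,(p[:2]-O)@d*1e3,p[2]*1e3],1)
def go(lx,ly,lz,tilt):
    """target: lane mm, z above bench, tilt deg (+: body toward -y). prints inch row"""
    p=np.r_[O+n*lx/1e3+d*ly/1e3,lz/1e3]
    Z=np.r_[n,0]; Y0=np.array([0,0,-1.]); X0=np.cross(Y0,Z)
    T=R.from_matrix(np.c_[X0,Y0,Z])*R.from_rotvec([0,0,tilt],degrees=True)
    s=robot.read_state(); C=R.from_quat(s['tool_rot'])
    t=C.inv().apply(p-s['ee_pos'])*100; w=(C.inv()*T).as_rotvec(degrees=True)
    print('row x %.2f y %.2f z %.2f  wx %.1f wy %.1f wz %.1f'%(*t,*w))
def st():
    s=robot.read_state(); C=R.from_quat(s['tool_rot']).as_matrix()
    y=C[:,1]; print('t %.2f lane'%s['clock'],lane(s['ee_pos']),'tilt %.1f'%np.degrees(np.arctan2(y[:2]@d,-y[2])),'F',np.round(s['contact_force'],1),'open %.1f'%(s['opening']*1e3),'q',np.round(s['joint_positions'],2))
E
python3 -c "
from h import *
st();go(1,72,160,0);go(1,72,140,30)"
```

```text
t 0.10 lane [-340.2  500.6  249.6] tilt -0.1 F [ 1.2  0.6 -0.7] open 85.3 q [ 1.14  0.42  1.63  0.    1.09 -0.02]
row x 44.30 y 9.01 z -32.21  wx 0.1 wy 74.5 wz 0.0
row x 44.30 y 11.01 z -32.21  wx 19.6 wy 72.7 wz 25.7
```

```bash
python3 -m inch '[{"x":44.3,"y":9,"z":-32.2,"wy":74.5,"hand":0.37},{"x":44.3,"y":9,"z":-32.2,"wy":74.5,"hand":0.37},{"x":44.3,"y":9,"z":-32.2,"wy":74.5,"hand":0.37},{"x":44.3,"y":9,"z":-32.2,"wy":74.5,"hand":0.37},{"x":44.3,"y":9,"z":-32.2,"wy":74.5,"hand":0.37},{"x":44.3,"y":9,"z":-32.2,"wy":74.5,"hand":0.37},{"x":44.3,"y":9,"z":-32.2,"wy":74.5,"hand":0.37},{"x":44.3,"y":9,"z":-32.2,"wy":74.5,"hand":0.37}]' 40
python3 -c "
from h import *
st();go(1,72,120,30)"
```

```text
t 0.10 lane [-340.2  500.6  249.6] tilt -0.1 F [ 1.2  0.6 -0.7] open 85.3 q [ 1.14  0.42  1.63  0.    1.09 -0.02]
row x 44.30 y 13.01 z -32.20  wx 19.6 wy 72.7 wz 25.7invalid input at $[0]: expected keys x, y, z, wx, wy, wz, hand
```

```bash
python3 -m inch '[{"x":44.3,"y":9,"z":-32.2,"wx":0,"wy":74.5,"wz":0,"hand":0.37},{"x":44.3,"y":9,"z":-32.2,"wx":0,"wy":74.5,"wz":0,"hand":0.37},{"x":44.3,"y":9,"z":-32.2,"wx":0,"wy":74.5,"wz":0,"hand":0.37},{"x":44.3,"y":9,"z":-32.2,"wx":0,"wy":74.5,"wz":0,"hand":0.37},{"x":44.3,"y":9,"z":-32.2,"wx":0,"wy":74.5,"wz":0,"hand":0.37},{"x":44.3,"y":9,"z":-32.2,"wx":0,"wy":74.5,"wz":0,"hand":0.37},{"x":44.3,"y":9,"z":-32.2,"wx":0,"wy":74.5,"wz":0,"hand":0.37},{"x":44.3,"y":9,"z":-32.2,"wx":0,"wy":74.5,"wz":0,"hand":0.37}]' 40
python3 -c "
from h import *
st();go(1,72,120,30)"
```

```text
clock: 1.1
ee_pos: [0.5009, 0.1438, 0.1689]
tool_rot: [-0.462, 0.535, -0.535, 0.462]
contact_force: [1.1, 1.0, -0.0]
opening: 0.0315
t 1.10 lane [-31.7 113.4 168.9] tilt 0.0 F [ 1.1  1.  -0. ] open 31.5 q [0.26 0.39 1.92 0.   0.84 0.4 ]
row x 4.14 y 4.89 z 3.27  wx -0.0 wy -0.1 wz 30.0
```

```bash
python3 -m inch '[{"x":4.1,"y":4.9,"z":3.3,"wx":0,"wy":0,"wz":10,"hand":0.37},{"x":4.1,"y":4.9,"z":3.3,"wx":0,"wy":0,"wz":20,"hand":0.37},{"x":4.1,"y":4.9,"z":3.3,"wx":0,"wy":0,"wz":30,"hand":0.37},{"x":4.1,"y":4.9,"z":3.3,"wx":0,"wy":0,"wz":30,"hand":0.37}]'
python3 - <<'E'
from h import *
st()
# axis point ~ (1,72,31); TCP 7 behind along tool (30deg)
go(1,72-3.5,31+6,30)
cv2.imwrite('pics/s1.png',cv2.convertScaleAbs(cv2.resize(robot.capture('scene')[100:300,130:480],None,fx=2.2,fy=2.2),alpha=1.4))
cv2.imwrite('pics/t1.png',cv2.convertScaleAbs(cv2.resize(robot.capture('top')[200:345,165:485],None,fx=2.4,fy=2.4),alpha=1.4))
E
```

```text
clock: 1.6
ee_pos: [0.5269, 0.0991, 0.1195]
tool_rot: [-0.307, 0.637, -0.396, 0.585]
contact_force: [-0.7, 0.2, 0.1]
opening: 0.0319
t 1.60 lane [  0.5  72.9 119.5] tilt 30.2 F [-0.7  0.2  0.1] open 31.9 q [-0.1   0.53  1.98  0.79  0.78 -0.57]
row x 4.53 y 6.91 z 0.05  wx -0.0 wy -0.1 wz -0.2
```

View pics/s1.png

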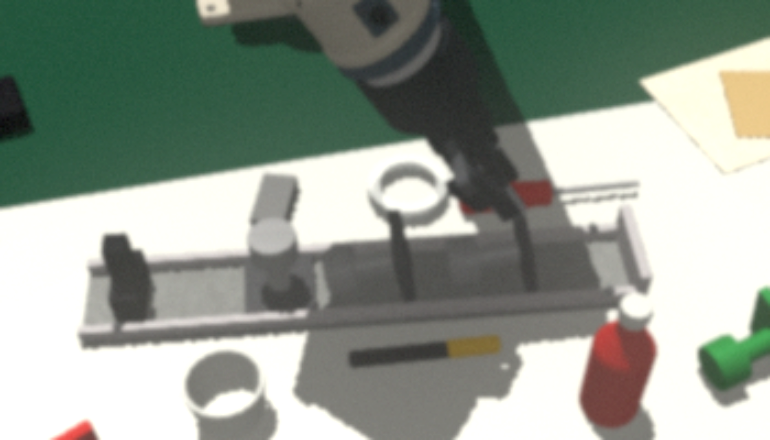

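View pics/t1.png

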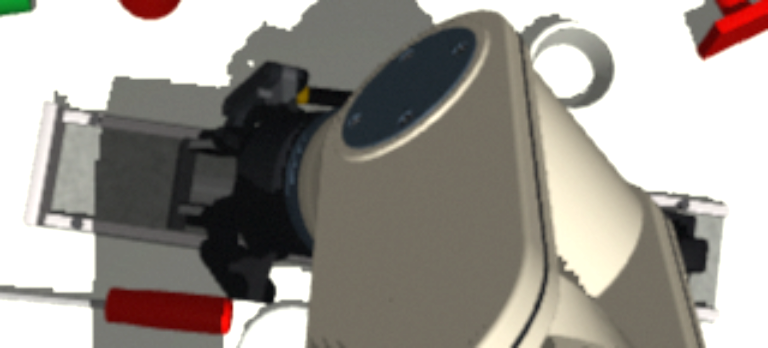

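```bash
python3 - <<'E'
from h import *
go(1,69-40,37+69,30)
go(1,69,37,30)
E
```

```text
row x 4.41 y -1.04 z 0.11  wx 0.1 wy -0.2 wz -0.0
row x 4.40 y 6.93 z 0.12  wx 0.1 wy -0.2 wz -0.0
```

```bash
python3 -m inch '[{"x":4.4,"y":-1,"z":0.1,"wx":0,"wy":0,"wz":0,"hand":0.37},{"x":4.4,"y":-1,"z":0.1,"wx":0,"wy":0,"wz":0,"hand":0.37},{"x":4.4,"y":3,"z":0.1,"wx":0,"wy":0,"wz":0,"hand":0.37},{"x":4.4,"y":5.5,"z":0.1,"wx":0,"wy":0,"wz":0,"hand":0.37},{"x":4.4,"y":6.9,"z":0.1,"wx":0,"wy":0,"wz":0,"hand":0.37},{"x":4.4,"y":6.9,"z":0.1,"wx":0,"wy":0,"wz":0,"hand":0.37}]'
python3 - <<'E'
from h import *
st()
cv2.imwrite('pics/s2.png',cv2.convertScaleAbs(cv2.resize(robot.capture('scene')[130:290,200:460],None,fx=3,fy=3),alpha=2.))
E
```

```text
clock: 2.45
ee_pos: [0.527, 0.0978, 0.0382]
tool_rot: [-0.309, 0.636, -0.396, 0.585]
contact_force: [-0.6, 1.3, -0.4]
opening: 0.0318
t 2.45 lane [ 0.8 71.6 38.2] tilt 30.0 F [-0.6  1.3 -0.4] open 31.8 q [-0.11  0.68  1.98  0.92  0.68 -0.75]
```

View pics/s2.png

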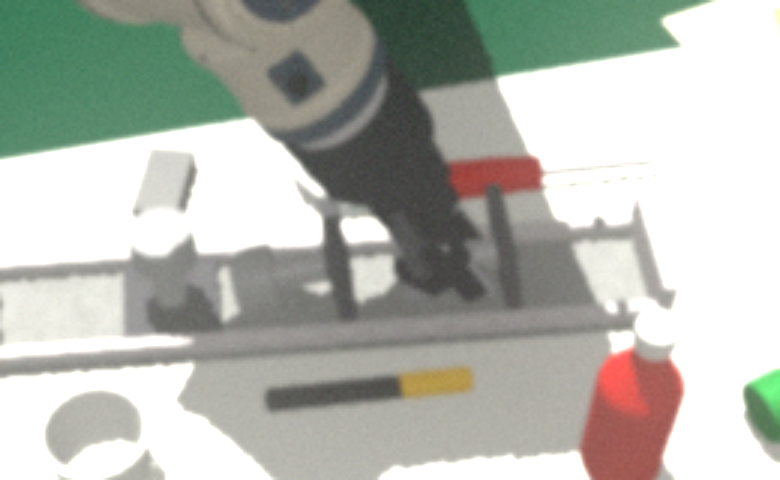

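No contact; the fingers straddle the stem of the lying knob nearest the stop. Now I close them.

```bash
python3 -m inch '[{"x":0.1,"y":0,"z":0,"wx":0,"wy":0,"wz":0,"hand":0.1},{"x":0.1,"y":0,"z":0,"wx":0,"wy":0,"wz":0,"hand":0.0},{"x":0.1,"y":0,"z":0,"wx":0,"wy":0,"wz":0,"hand":0},{"x":0.1,"y":0,"z":0,"wx":0,"wy":0,"wz":0,"hand":0}]' 70
python3 - <<'E'
from h import *
st(); go(0,80,130,30); go(0,80,130,-60)
E
```

```text
clock: 3.0
ee_pos: [0.5273, 0.0961, 0.0392]
tool_rot: [-0.308, 0.636, -0.396, 0.586]
contact_force: [-2.5, 4.8, 5.5]
opening: 0.0175
t 3.00 lane [ 1.3 70.  39.2] tilt 30.1 F [-2.5  4.8  5.5] open 17.5 q [-0.11  0.68  1.98  0.92  0.68 -0.76]
row x -5.42 y -7.35 z -0.13  wx 0.0 wy 0.1 wz -0.1
row x -5.42 y -7.35 z -0.13  wx -0.0 wy 0.1 wz -90.1
```

```bash
python3 -m inch '[{"x":-2,"y":-3,"z":0,"wx":0,"wy":0,"wz":0,"hand":0},{"x":-4,"y":-6.5,"z":0,"wx":0,"wy":0,"wz":0,"hand":0},{"x":-5.4,"y":-9,"z":0,"wx":0,"wy":0,"wz":0,"hand":0},{"x":-5.4,"y":-9,"z":0,"wx":0,"wy":0,"wz":0,"hand":0}]'
python3 - <<'E'
from h import *
st()
cv2.imwrite('pics/s3.png',cv2.convertScaleAbs(cv2.resize(robot.capture('scene')[100:290,180:460],None,fx=2.8,fy=2.8),alpha=2.))
E
```

```text
clock: 3.5
ee_pos: [0.5291, 0.0967, 0.1451]
tool_rot: [-0.308, 0.634, -0.398, 0.587]
contact_force: [-0.3, 0.5, -2.8]
opening: 0.0177
t 3.50 lane [  3.1  70.8 145.1] tilt 30.0 F [-0.3  0.5 -2.8] open 17.7 q [-0.11  0.48  1.97  0.75  0.82 -0.52]
```

View pics/s3.png

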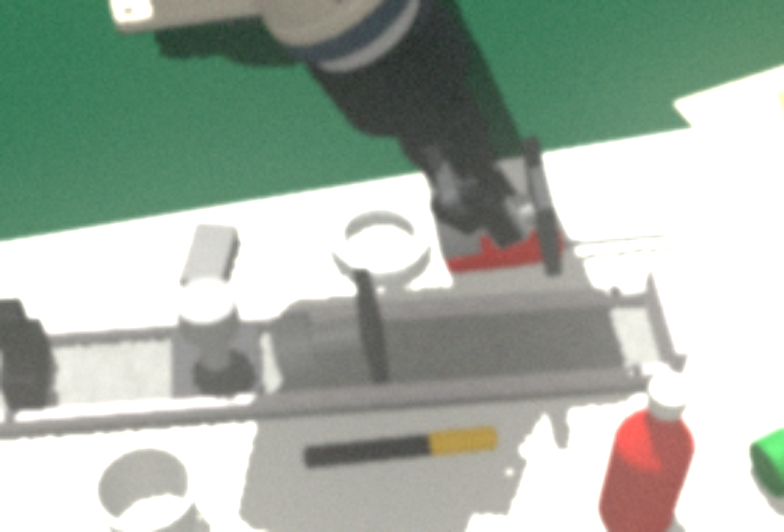

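```bash
python3 -m inch '[{"x":0,"y":0,"z":0,"wx":0,"wy":0,"wz":-10,"hand":0},{"x":0,"y":0,"z":0,"wx":0,"wy":0,"wz":-20,"hand":0},{"x":0,"y":0,"z":0,"wx":0,"wy":0,"wz":-30,"hand":0},{"x":0,"y":0,"z":0,"wx":0,"wy":0,"wz":-40,"hand":0},{"x":0,"y":0,"z":0,"wx":0,"wy":0,"wz":-50,"hand":0},{"x":0,"y":0,"z":0,"wx":0,"wy":0,"wz":-60,"hand":0},{"x":0,"y":0,"z":0,"wx":0,"wy":0,"wz":-70,"hand":0},{"x":0,"y":0,"z":0,"wx":0,"wy":0,"wz":-80,"hand":0}]'
python3 -m inch '[{"x":0,"y":0,"z":0,"wx":0,"wy":0,"wz":-10,"hand":0},{"x":0,"y":0,"z":0,"wx":0,"wy":0,"wz":-15,"hand":0},{"x":0,"y":0,"z":0,"wx":0,"wy":0,"wz":-15,"hand":0}]'
python3 - <<'E'
from h import *
st()
cv2.imwrite('pics/s4.png',cv2.convertScaleAbs(cv2.resize(robot.capture('scene')[70:290,200:480],None,fx=2.6,fy=2.6),alpha=2.))
cv2.imwrite('pics/t4.png',cv2.convertScaleAbs(cv2.resize(robot.capture('top')[200:345,120:485],None,fx=2.1,fy=2.1),alpha=1.6))
E
```

```text
clock: 4.55
ee_pos: [0.5272, 0.0979, 0.1415]
tool_rot: [0.647, -0.287, 0.68, -0.192]
contact_force: [-1.7, -1.0, -3.2]
opening: 0.0174
clock: 4.92
ee_pos: [0.5264, 0.0975, 0.1396]
tool_rot: [0.68, -0.202, 0.698, -0.103]
contact_force: [0.5, -0.6, -2.5]
opening: 0.0179
t 4.92 lane [  0.3  71.3 139.6] tilt -65.1 F [ 0.5 -0.6 -2.5] open 17.9 q [ 0.54  0.85  1.62 -0.78  1.6   1.06]
```

View pics/s4.png

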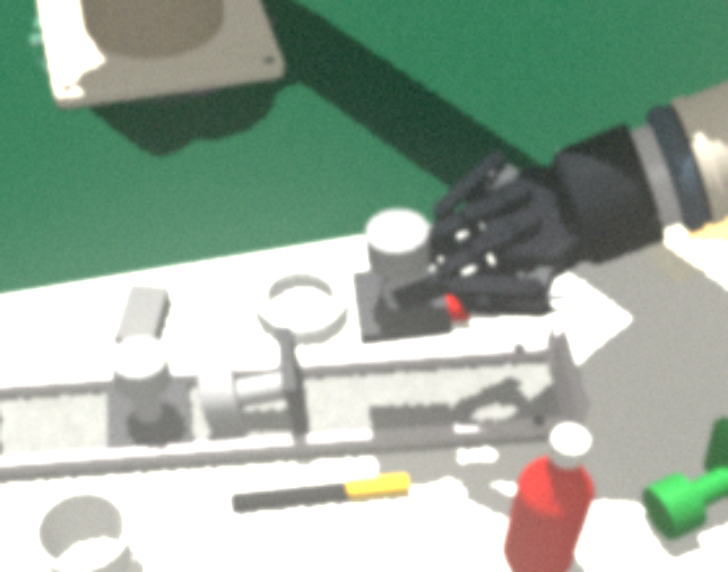

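View pics/t4.png

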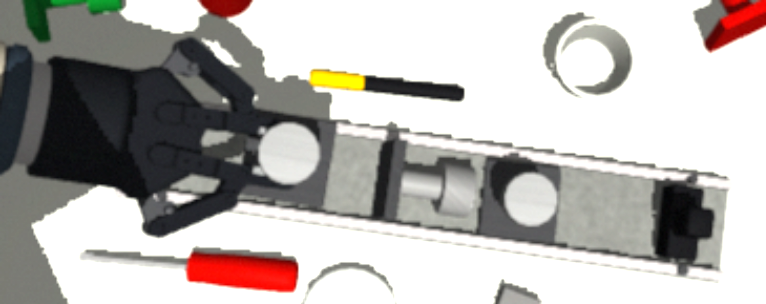

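```bash
python3 - <<'E'
from h import *
go(0,57,58,-65)
E
```

```text
row x -6.98 y 4.82 z -0.09  wx 0.0 wy 0.1 wz -0.1
```

```bash
python3 -m inch '[{"x":-3,"y":2,"z":-0.05,"wx":0,"wy":0,"wz":0,"hand":0},{"x":-5.5,"y":4,"z":-0.05,"wx":0,"wy":0,"wz":0,"hand":0},{"x":-7,"y":4.8,"z":-0.05,"wx":0,"wy":0,"wz":0,"hand":0},{"x":-7,"y":4.8,"z":-0.05,"wx":0,"wy":0,"wz":0,"hand":0}]'
python3 - <<'E'
from h import *
st()
cv2.imwrite('pics/s5.png',cv2.convertScaleAbs(cv2.resize(robot.capture('scene')[150:270,280:480],None,fx=4,fy=4,interpolation=cv2.INTER_CUBIC),alpha=2.))
cv2.imwrite('pics/t5.png',cv2.convertScaleAbs(cv2.resize(robot.capture('top')[225:325,165:325],None,fx=5,fy=5,interpolation=cv2.INTER_CUBIC),alpha=1.8))
E
```

```text
clock: 5.52
ee_pos: [0.5249, 0.0834, 0.0589]
tool_rot: [0.678, -0.203, 0.699, -0.103]
contact_force: [-0.0, -1.2, -2.1]
opening: 0.0178
t 5.53 lane [ 0.8 57.1 58.9] tilt -65.0 F [-0.  -1.2 -2.1] open 17.8 q [ 0.52  0.97  1.62 -0.79  1.51  1.14]
```

View pics/s5.png

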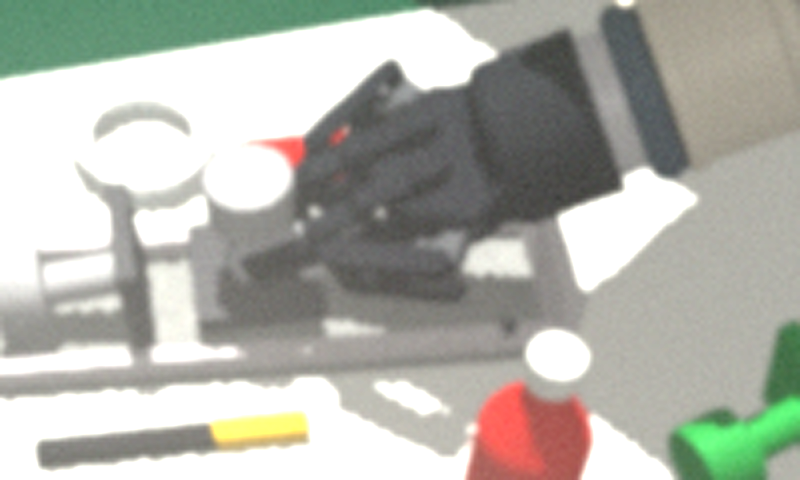

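View pics/t5.png

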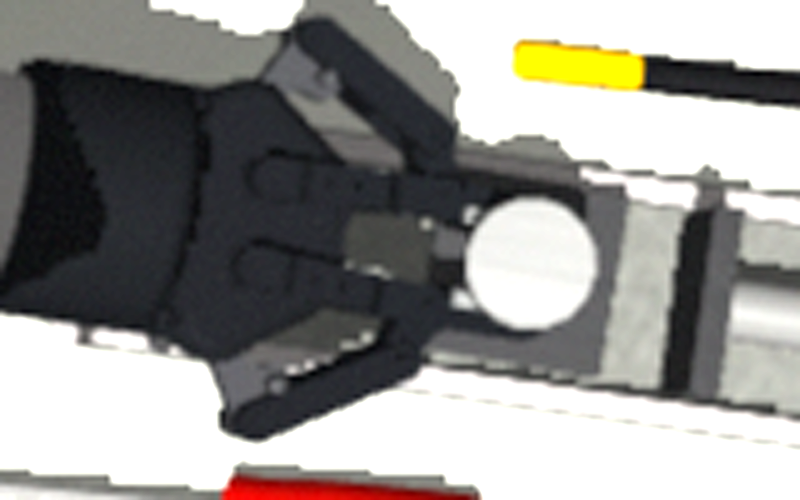

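```bash
python3 - <<'E'
from h import *
f=lambda u,v,z:lane(onz('top',165+(u-2)/5,225+(v-2)/5,z))
print('rose',f(628,188,.039),f(600,370,.039),'knob top',f(531,262,.095))
print('rail in',f(660,202,.018),f(660,382,.018),'out',f(660,178,.018),f(660,408,.018))
E
```

```text
rose [32.5 23.2 39. ] [-26.6  23.5  39. ] knob top [ 1.7 46.9 95. ]
rail in [31.1 12.7 18. ] [-27.4   4.1  18. ] out [39.  13.9 18. ] [-35.8   2.9  18. ]
```

```bash
python3 -m inch '[{"x":-0.9,"y":0.42,"z":-0.1,"wx":0,"wy":0,"wz":0,"hand":0},{"x":-1.36,"y":0.63,"z":-0.1,"wx":0,"wy":0,"wz":0,"hand":0},{"x":-1.36,"y":0.63,"z":-0.1,"wx":0,"wy":0,"wz":0,"hand":0}]'
python3 -c "
from h import *
st()"
```

```text
clock: 6.0
ee_pos: [0.5239, 0.084, 0.0439]
tool_rot: [0.678, -0.202, 0.699, -0.103]
contact_force: [0.2, 0.1, -2.8]
opening: 0.0179
t 6.00 lane [-0.3 57.6 43.9] tilt -65.0 F [ 0.2  0.1 -2.8] open 17.9 q [ 0.52  0.99  1.61 -0.8   1.5   1.15]
```

```bash
python3 -m inch '[{"x":-0.18,"y":0.08,"z":0.03,"wx":0,"wy":0,"wz":0,"hand":0},{"x":-0.36,"y":0.16,"z":0.03,"wx":0,"wy":0,"wz":0,"hand":0},{"x":-0.36,"y":0.16,"z":0.03,"wx":0,"wy":0,"wz":0,"hand":0}]'
python3 - <<'E'
from h import *
st()
cv2.imwrite('pics/s6.png',cv2.convertScaleAbs(cv2.resize(robot.capture('scene')[150:270,280:480],None,fx=4,fy=4,interpolation=cv2.INTER_CUBIC),alpha=2.))
cv2.imwrite('pics/t6.png',cv2.convertScaleAbs(cv2.resize(robot.capture('top')[225:325,165:325],None,fx=5,fy=5,interpolation=cv2.INTER_CUBIC),alpha=1.8))
E
```

```text
clock: 6.38
ee_pos: [0.5243, 0.0841, 0.0404]
tool_rot: [0.678, -0.202, 0.7, -0.103]
contact_force: [-1.2, 0.3, -0.9]
opening: 0.0174
t 6.38 lane [ 0.1 57.6 40.4] tilt -65.0 F [-1.2  0.3 -0.9] open 17.4 q [ 0.52  1.    1.61 -0.8   1.49  1.16]
```

View pics/s6.png

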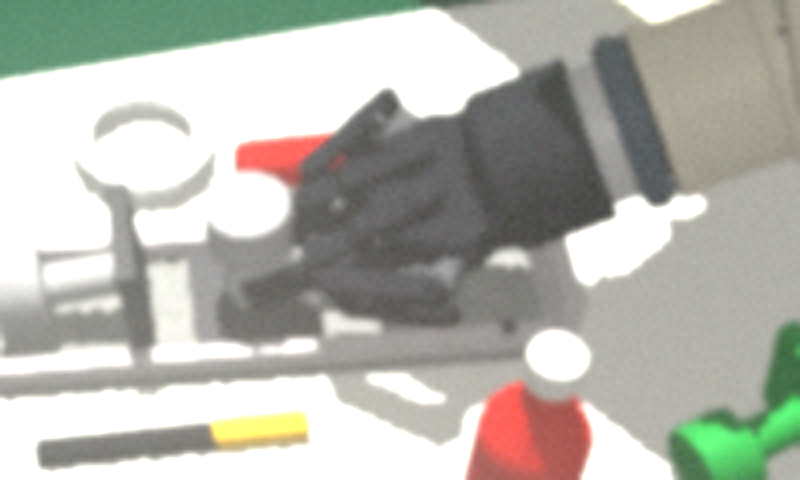

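View pics/t6.png

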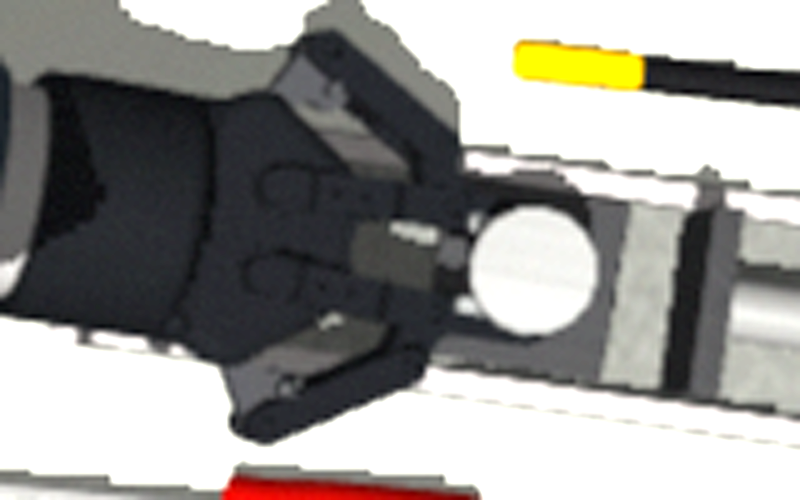

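The rose now sits between the rails and has started to bear on something: the wrist load fell from 2.8 to 0.9 N. I keep lowering.

```bash
python3 -m inch '[{"x":-0.14,"y":0.07,"z":0,"wx":0,"wy":0,"wz":0,"hand":0},{"x":-0.27,"y":0.13,"z":0,"wx":0,"wy":0,"wz":0,"hand":0},{"x":-0.27,"y":0.13,"z":0,"wx":0,"wy":0,"wz":0,"hand":0}]'
python3 -c "
from h import *
st()"
```

```text
clock: 6.85
ee_pos: [0.5243, 0.0844, 0.0398]
tool_rot: [0.677, -0.201, 0.7, -0.101]
contact_force: [-3.9, 6.7, 14.1]
opening: 0.0176
t 6.85 lane [ 0.1 58.  39.8] tilt -65.2 F [-3.9  6.7 14.1] open 17.6 q [ 0.52  1.    1.6  -0.8   1.5   1.16]
```

```bash
python3 -m inch '[{"x":0.2,"y":-0.1,"z":0,"wx":0,"wy":0,"wz":0,"hand":0},{"x":0.2,"y":-0.1,"z":0,"wx":0,"wy":0,"wz":0,"hand":0.45},{"x":0.2,"y":-0.1,"z":0,"wx":0,"wy":0,"wz":0,"hand":0.45},{"x":0.2,"y":-0.1,"z":0,"wx":0,"wy":0,"wz":0,"hand":0.45},{"x":0.2,"y":-1.5,"z":0,"wx":0,"wy":0,"wz":0,"hand":0.45},{"x":0.2,"y":-4,"z":0,"wx":0,"wy":0,"wz":0,"hand":0.45},{"x":0.2,"y":-6,"z":0,"wx":0,"wy":0,"wz":0,"hand":0.45}]'
python3 - <<'E'
from h import *
st()
cv2.imwrite('pics/s7.png',cv2.convertScaleAbs(cv2.resize(robot.capture('scene')[150:270,280:480],None,fx=4,fy=4,interpolation=cv2.INTER_CUBIC),alpha=2.))
cv2.imwrite('pics/t7.png',cv2.convertScaleAbs(cv2.resize(robot.capture('top')[225:325,165:325],None,fx=5,fy=5,interpolation=cv2.INTER_CUBIC),alpha=1.8))
E
```

```text
clock: 7.72
ee_pos: [0.5327, 0.1392, 0.0652]
tool_rot: [0.677, -0.203, 0.7, -0.104]
contact_force: [1.0, 0.9, -2.0]
opening: 0.0385
t 7.72 lane [  0.4 113.5  65.2] tilt -64.9 F [ 1.   0.9 -2. ] open 38.5 q [ 0.59  0.99  1.53 -0.74  1.58  1.12]
```

View pics/s7.png

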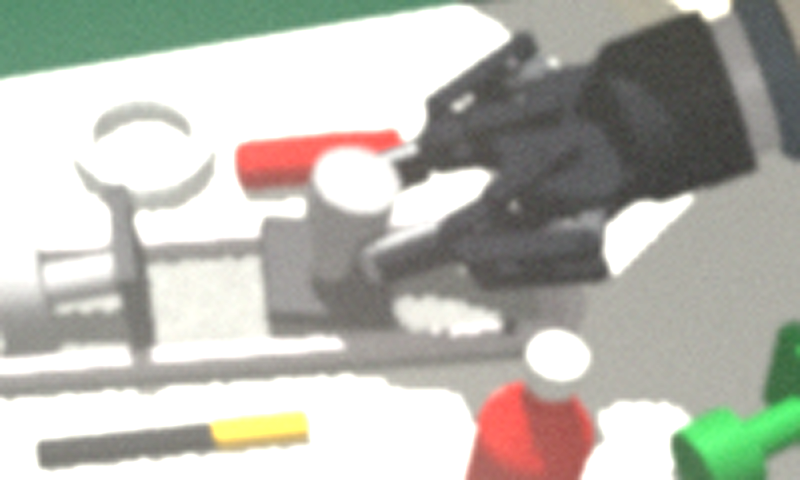

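View pics/t7.png

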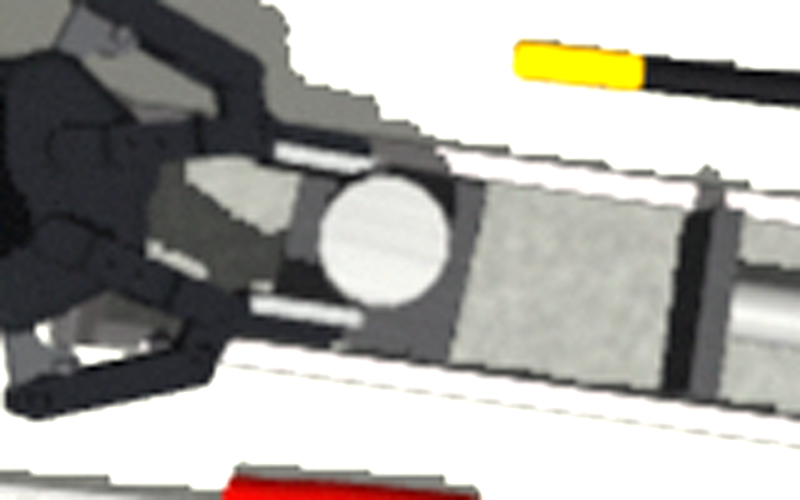

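```bash
cat >> h.py <<'E'
def tri(ps,pt):
    A=[];b=[]
    o1,d1=ray('scene',*ps);o2,d2=ray('top',*pt)
    M=np.zeros((3,3));r=np.zeros(3)
    for o,dd in((o1,d1),(o2,d2)):
        dd=dd/np.linalg.norm(dd);P=np.eye(3)-np.outer(dd,dd);M+=P;r+=P@o
    return np.linalg.solve(M,r)
E
python3 - <<'E'
from h import *
S=lambda u,v:(280+(u-1.5)/4,150+(v-1.5)/4)
T=lambda u,v:(165+(u-2)/5,225+(v-2)/5)
print(lane(tri(S(355,180),T(385,240))))
print('t6',lane(tri(S(248,205),T(534,270))))
print('rose -y edge corners if rose top z=16',lane(onz('top',*T(487,183),.016)),lane(onz('top',*T(452,363),.016)))
E
```

```text
[ 2.3 93.  90.2]
t6 [ 0.3 47.2 76.4]
rose -y edge corners if rose top z=16 [29.3 70.4 16. ] [-31.   72.7  16. ]
```

```bash
python3 - <<'E'
from h import *
go(0,73,56,-65)
go(0,73,52,-65)
E
```

```text
row x 0.92 y 4.17 z -0.14  wx -0.3 wy -0.1 wz -0.2
row x 0.55 y 4.34 z -0.14  wx -0.3 wy -0.1 wz -0.2
```

```bash
python3 -m inch '[{"x":1.3,"y":2,"z":0,"wx":0,"wy":0,"wz":0,"hand":0.45},{"x":1.3,"y":4,"z":0,"wx":0,"wy":0,"wz":0,"hand":0.45},{"x":0.9,"y":4.15,"z":0,"wx":0,"wy":0,"wz":0,"hand":0.45},{"x":0.6,"y":4.3,"z":0,"wx":0,"wy":0,"wz":0,"hand":0.45},{"x":0.6,"y":4.3,"z":0,"wx":0,"wy":0,"wz":0,"hand":0.45}]'
python3 - <<'E'
from h import *
st()
cv2.imwrite('pics/s8.png',cv2.convertScaleAbs(cv2.resize(robot.capture('scene')[150:270,280:480],None,fx=4,fy=4,interpolation=cv2.INTER_CUBIC),alpha=2.))
cv2.imwrite('pics/t8.png',cv2.convertScaleAbs(cv2.resize(robot.capture('top')[225:325,165:325],None,fx=5,fy=5,interpolation=cv2.INTER_CUBIC),alpha=1.8))
E
```

```text
clock: 8.45
ee_pos: [0.526, 0.0956, 0.051]
tool_rot: [0.678, -0.203, 0.699, -0.103]
contact_force: [0.3, 0.3, -2.0]
opening: 0.0384
t 8.45 lane [ 0.1 69.3 51. ] tilt -65.0 F [ 0.3  0.3 -2. ] open 38.4 q [ 0.54  0.99  1.59 -0.78  1.52  1.14]
```

View pics/s8.png

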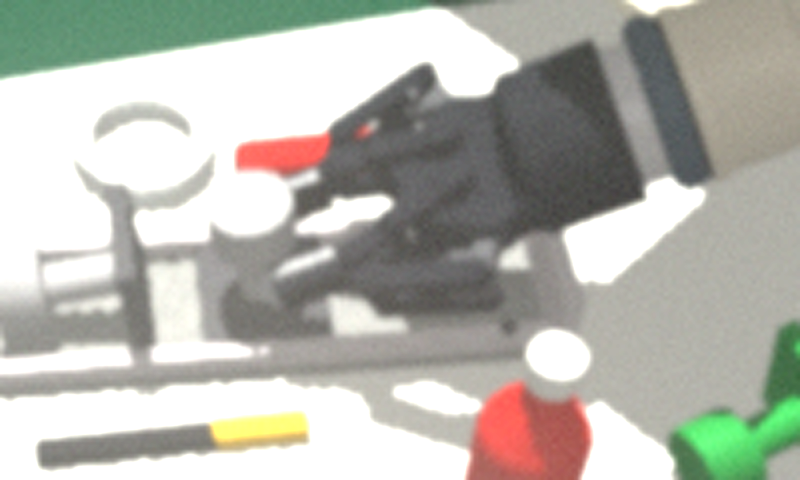

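View pics/t8.png

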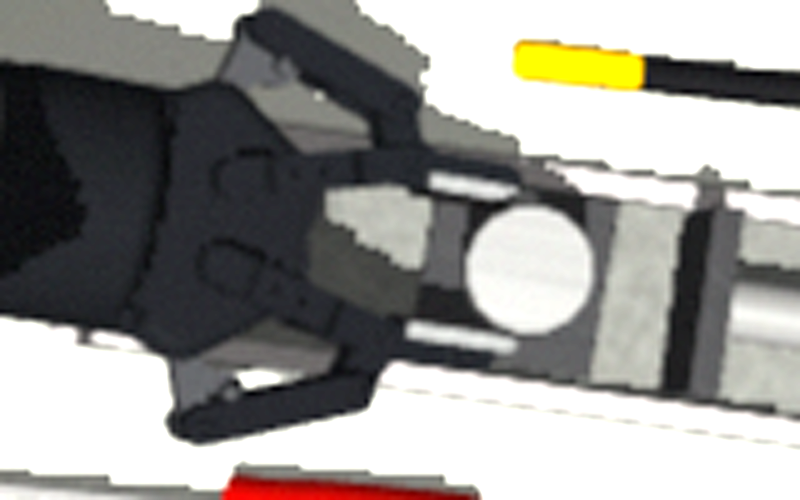

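```bash
python3 -c "
from h import *
S=lambda u,v:(280+(u-1.5)/4,150+(v-1.5)/4)
T=lambda u,v:(165+(u-2)/5,225+(v-2)/5)
print(lane(tri(S(252,202),T(530,270))))"
python3 -m inch '[{"x":-0.18,"y":0.08,"z":0,"wx":0,"wy":0,"wz":0,"hand":0.45},{"x":-0.36,"y":0.16,"z":0,"wx":0,"wy":0,"wz":0,"hand":0.45},{"x":-0.36,"y":0.16,"z":0,"wx":0,"wy":0,"wz":0,"hand":0.45}]'
```

```text
[ 0.1 48.7 77.9]
clock: 8.93
ee_pos: [0.5262, 0.0961, 0.0476]
tool_rot: [0.678, -0.202, 0.7, -0.103]
contact_force: [0.5, 1.2, -0.8]
opening: 0.0385
```

Contact is near, so I open fully wide. The tips are above the rails. Then I retreat.

```bash
python3 -m inch '[{"x":-0.1,"y":0.05,"z":0,"wx":0,"wy":0,"wz":0,"hand":0.45},{"x":-0.1,"y":0.05,"z":0,"wx":0,"wy":0,"wz":0,"hand":0.75},{"x":-0.1,"y":0.05,"z":0,"wx":0,"wy":0,"wz":0,"hand":0.75},{"x":-0.1,"y":0.05,"z":0,"wx":0,"wy":0,"wz":0,"hand":0.75},{"x":-0.1,"y":0.05,"z":0,"wx":0,"wy":0,"wz":0,"hand":0.75}]'
python3 - <<'E'
from h import *
st()
cv2.imwrite('pics/s9.png',cv2.convertScaleAbs(cv2.resize(robot.capture('scene')[150:270,280:480],None,fx=4,fy=4,interpolation=cv2.INTER_CUBIC),alpha=2.))
cv2.imwrite('pics/t9.png',cv2.convertScaleAbs(cv2.resize(robot.capture('top')[225:325,165:325],None,fx=5,fy=5,interpolation=cv2.INTER_CUBIC),alpha=1.8))
E
```

```text
clock: 9.55
ee_pos: [0.5261, 0.0959, 0.0467]
tool_rot: [0.678, -0.202, 0.7, -0.103]
contact_force: [0.1, -0.5, -1.3]
opening: 0.0641
t 9.55 lane [ 0.2 69.6 46.7] tilt -65.0 F [ 0.1 -0.5 -1.3] open 64.1 q [ 0.54  1.    1.59 -0.78  1.51  1.15]
```

View pics/s9.png

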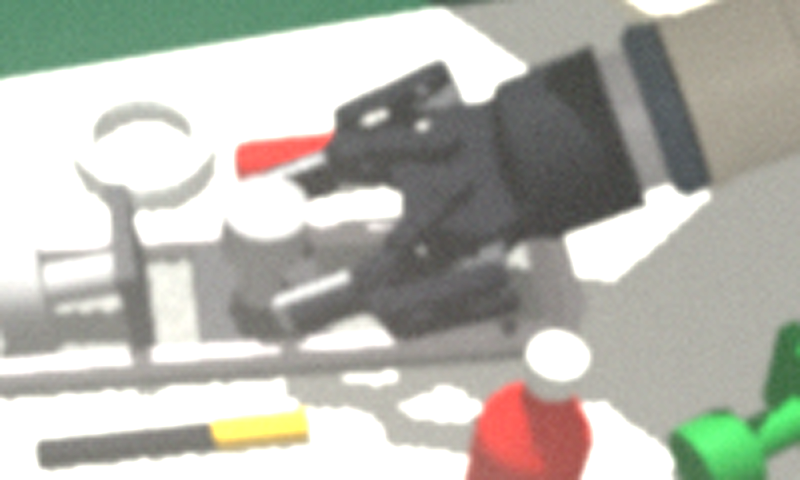

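View pics/t9.png

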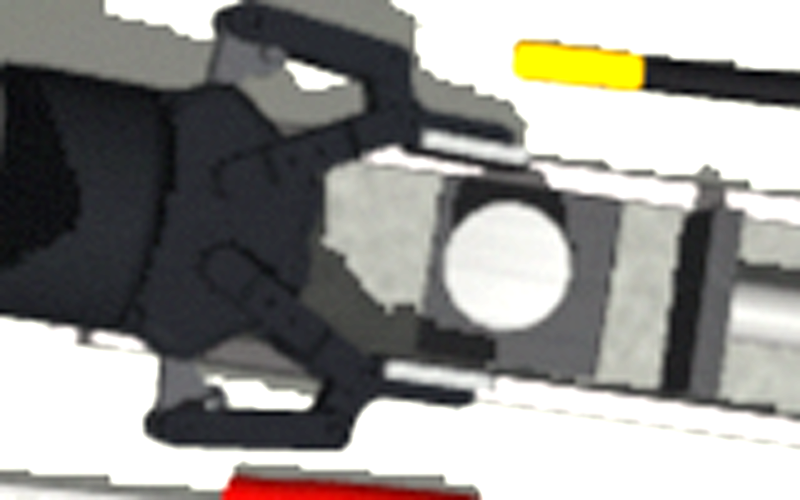

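Knob n1 stands free and upright in the lane. I retreat, then come to vertical over it so I can slide it nearer the stop, to make room for the wrist.

```bash
python3 -m inch '[{"x":0,"y":-3,"z":0,"wx":0,"wy":0,"wz":0,"hand":0.75},{"x":0.5,"y":-8,"z":0,"wx":0,"wy":0,"wz":0,"hand":0.75},{"x":5,"y":-10,"z":0,"wx":0,"wy":0,"wz":0,"hand":0.75},{"x":9,"y":-10,"z":0,"wx":0,"wy":0,"wz":10,"hand":0.75},{"x":10,"y":-10,"z":0,"wx":0,"wy":0,"wz":20,"hand":0.75},{"x":10,"y":-10,"z":0,"wx":0,"wy":0,"wz":30,"hand":0.75}]'
python3 - <<'E'
from h import *
st(); S=lambda u,v:(280+(u-1.5)/4,150+(v-1.5)/4)
T=lambda u,v:(165+(u-2)/5,225+(v-2)/5)
print(lane(tri(S(265,210),T(507,265))),lane(onz('top',*T(507,265),.076)))
go(1,53,120,0)
E
```

```text
clock: 10.4
ee_pos: [0.5336, 0.1442, 0.1811]
tool_rot: [0.6, -0.372, 0.649, -0.283]
contact_force: [-0.4, 0.2, -0.1]
opening: 0.0645
t 10.40 lane [  0.6 118.5 181.1] tilt -34.6 F [-0.4  0.2 -0.1] open 64.5 q [ 0.48  0.58  1.68 -0.5   1.29  0.87]
[ 0.8 55.5 72.8] [ 0.6 55.2 76. ]
row x 1.92 y 8.75 z 0.02  wx -0.2 wy 0.0 wz 34.6
```

```bash
python3 -m inch '[{"x":1.9,"y":4,"z":0,"wx":0,"wy":0,"wz":10,"hand":0.75},{"x":1.9,"y":8.6,"z":0,"wx":0,"wy":0,"wz":20,"hand":0.75},{"x":1.9,"y":8.6,"z":0,"wx":0,"wy":0,"wz":30,"hand":0.75},{"x":1.9,"y":8.6,"z":0,"wx":0,"wy":0,"wz":34.6,"hand":0.75},{"x":1.9,"y":8.6,"z":0,"wx":0,"wy":0,"wz":34.6,"hand":0.75}]'
python3 - <<'E'
from h import *
st(); go(0.6,55,64,0)
E
```

```text
clock: 11.02
ee_pos: [0.5234, 0.0782, 0.1202]
tool_rot: [0.464, -0.534, 0.537, -0.46]
contact_force: [-0.8, -0.2, 0.2]
opening: 0.0639
t 11.03 lane [1.000e-01 5.170e+01 1.202e+02] tilt -0.4 F [-0.8 -0.2  0.2] open 63.9 q [ 0.13  0.48  1.92 -0.01  0.74  0.28]
row x -0.37 y 5.62 z 0.05  wx 0.0 wy -0.1 wz 0.4
```

```bash
python3 -m inch '[{"x":-0.35,"y":3,"z":0.05,"wx":0,"wy":0,"wz":0,"hand":0.75},{"x":-0.35,"y":5.6,"z":0.05,"wx":0,"wy":0,"wz":0,"hand":0.75},{"x":-0.35,"y":5.6,"z":0.05,"wx":0,"wy":0,"wz":0,"hand":0.6},{"x":-0.35,"y":5.6,"z":0.05,"wx":0,"wy":0,"wz":0,"hand":0.45},{"x":-0.35,"y":5.6,"z":0.05,"wx":0,"wy":0,"wz":0,"hand":0.45},{"x":-0.35,"y":5.6,"z":0.05,"wx":0,"wy":0,"wz":0,"hand":0.45}]' 25
python3 - <<'E'
from h import *
st(); go(0.6,140,65,0)
E
```

```text
clock: 11.78
ee_pos: [0.5246, 0.0828, 0.0645]
tool_rot: [0.465, -0.533, 0.536, -0.461]
contact_force: [-1.2, 1.1, -2.4]
opening: 0.0392
t 11.78 lane [ 0.6 56.4 64.5] tilt -0.4 F [-1.2  1.1 -2.4] open 39.2 q [ 0.14  0.58  1.93 -0.01  0.63  0.29]
row x -8.36 y -0.11 z 0.01  wx -0.0 wy 0.1 wz 0.4
```

```bash
python3 -m inch '[{"x":-2,"y":0,"z":0,"wx":0,"wy":0,"wz":0,"hand":0.45},{"x":-4,"y":0,"z":0,"wx":0,"wy":0,"wz":0,"hand":0.45},{"x":-6,"y":0,"z":0,"wx":0,"wy":0,"wz":0,"hand":0.45},{"x":-8,"y":0,"z":0,"wx":0,"wy":0,"wz":0,"hand":0.45},{"x":-8.5,"y":0,"z":0,"wx":0,"wy":0,"wz":0,"hand":0.45},{"x":-8.5,"y":0,"z":0,"wx":0,"wy":0,"wz":0,"hand":0.7},{"x":-8.5,"y":0,"z":0,"wx":0,"wy":0,"wz":0,"hand":0.7},{"x":-8.5,"y":0,"z":0,"wx":0,"wy":0,"wz":0,"hand":0.75}]'
python3 - <<'E'
from h import *
st(); go(0,-110,125,0); go(0,-110,64,0)
cv2.imwrite('pics/s10.png',cv2.convertScaleAbs(cv2.resize(robot.capture('scene')[100:290,160:460],None,fx=2.6,fy=2.6),alpha=1.8))
E
```

```text
clock: 12.78
ee_pos: [0.537, 0.1664, 0.0634]
tool_rot: [0.464, -0.533, 0.537, -0.461]
contact_force: [0.1, -0.0, -0.6]
opening: 0.0638
t 12.78 lane [  0.8 140.9  63.4] tilt -0.4 F [ 0.1 -0.  -0.6] open 63.8 q [ 0.28  0.61  1.86 -0.01  0.67  0.44]
row x 25.14 y -5.99 z -0.08  wx -0.0 wy 0.0 wz 0.4
row x 25.09 y 0.11 z -0.09  wx -0.0 wy 0.0 wz 0.4
```

View pics/s10.png

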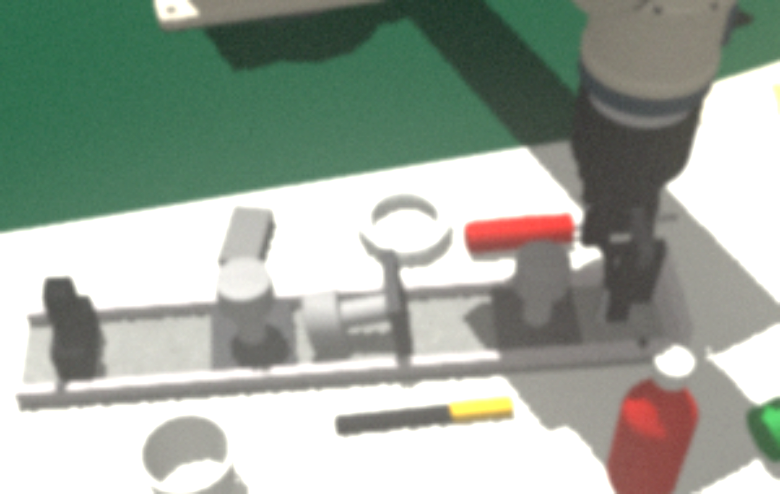

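```bash
python3 -m inch '[{"x":0,"y":-4,"z":0,"wx":0,"wy":0,"wz":0,"hand":0.75},{"x":0,"y":-7,"z":0,"wx":0,"wy":0,"wz":0,"hand":0.75},{"x":6,"y":-7,"z":0,"wx":0,"wy":0,"wz":0,"hand":0.75},{"x":12,"y":-7,"z":0,"wx":0,"wy":0,"wz":0,"hand":0.75},{"x":18,"y":-7,"z":-0.1,"wx":0,"wy":0,"wz":0.4,"hand":0.75},{"x":24,"y":-7,"z":-0.1,"wx":0,"wy":0,"wz":0.4,"hand":0.75},{"x":25.1,"y":-6,"z":-0.1,"wx":0,"wy":0,"wz":0.4,"hand":0.75},{"x":25.1,"y":-6,"z":-0.1,"wx":0,"wy":0,"wz":0.4,"hand":0.75}]'
python3 - <<'E'
from h import *
print('n1',lane(onz('scene',160+543/2.6,100+252/2.6,.076)),'c',lane(onz('scene',160+244/2.6,100+280/2.6,.076)))
st(); go(0,-110,64,0)
E
```

```text
clock: 13.82
ee_pos: [0.4992, -0.0817, 0.1245]
tool_rot: [-0.462, 0.536, -0.535, 0.462]
contact_force: [0.3, 0.2, 0.8]
opening: 0.0644
n1 [-5.1 97.8 76. ] c [   2.2 -108.5   76. ]
t 13.82 lane [  -0.7 -110.   124.5] tilt 0.0 F [0.3 0.2 0.8] open 64.4 q [-0.19  0.44  1.97  0.    0.73 -0.04]
row x 0.00 y 6.05 z 0.08  wx 0.1 wy -0.1 wz -0.0
```

```bash
python3 -m inch '[{"x":0,"y":3,"z":0.05,"wx":0,"wy":0,"wz":0,"hand":0.75},{"x":0,"y":6,"z":0.05,"wx":0,"wy":0,"wz":0,"hand":0.75},{"x":0,"y":6,"z":0.05,"wx":0,"wy":0,"wz":0,"hand":0.75},{"x":0,"y":6,"z":0.05,"wx":0,"wy":0,"wz":0,"hand":0.5},{"x":0,"y":6,"z":0.05,"wx":0,"wy":0,"wz":0,"hand":0.35},{"x":0,"y":6,"z":0.05,"wx":0,"wy":0,"wz":0,"hand":0.35},{"x":0,"y":6,"z":0.05,"wx":0,"wy":0,"wz":0,"hand":0.35}]' 35
python3 -c "
from h import *
st(); go(0,-180,65,0)"
```

```text
clock: 14.7
ee_pos: [0.5008, -0.0808, 0.0662]
tool_rot: [0.462, -0.535, 0.535, -0.463]
contact_force: [-2.9, 5.4, 7.0]
opening: 0.0391
t 14.70 lane [   0.7 -108.9   66.2] tilt 0.0 F [-2.9  5.4  7. ] open 39.1 q [-0.18  0.55  1.99  0.    0.6  -0.04]
row x 7.11 y 0.12 z -0.07  wx -0.1 wy 0.0 wz -0.0
```

```bash
python3 -m inch '[{"x":1.5,"y":0,"z":-0.05,"wx":0,"wy":0,"wz":0,"hand":0.35},{"x":3,"y":0,"z":-0.05,"wx":0,"wy":0,"wz":0,"hand":0.35},{"x":4.5,"y":0,"z":-0.05,"wx":0,"wy":0,"wz":0,"hand":0.35},{"x":6,"y":0,"z":-0.05,"wx":0,"wy":0,"wz":0,"hand":0.35},{"x":7,"y":0,"z":-0.05,"wx":0,"wy":0,"wz":0,"hand":0.35},{"x":7,"y":0,"z":-0.05,"wx":0,"wy":0,"wz":0,"hand":0.35}]'
python3 - <<'E'
from h import *
st()
cv2.imwrite('pics/s11.png',cv2.convertScaleAbs(cv2.resize(robot.capture('scene')[100:290,160:460],None,fx=2.6,fy=2.6),alpha=1.8))
E
```

```text
clock: 15.45
ee_pos: [0.4905, -0.151, 0.0664]
tool_rot: [0.462, -0.534, 0.536, -0.463]
contact_force: [-0.6, 2.3, 7.3]
opening: 0.0391
t 15.45 lane [   0.7 -179.9   66.4] tilt -0.0 F [-0.6  2.3  7.3] open 39.1 q [-0.32  0.56  1.97  0.    0.61 -0.18]
```

View pics/s11.png

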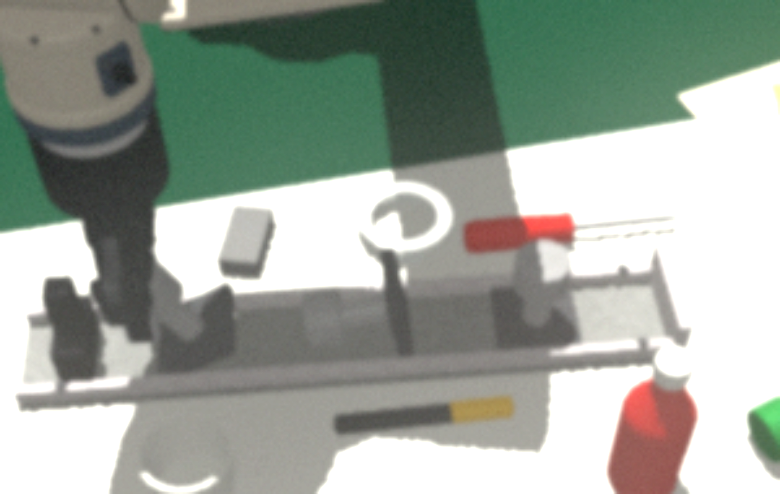

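c is leaning while gripped: its rose dragged behind. I move its head back to right it before releasing.

```bash
python3 -m inch '[{"x":-0.7,"y":-0.1,"z":0,"wx":0,"wy":0,"wz":0,"hand":0.35},{"x":-1.4,"y":-0.2,"z":0,"wx":0,"wy":0,"wz":0,"hand":0.35},{"x":-2.1,"y":-0.3,"z":0,"wx":0,"wy":0,"wz":0,"hand":0.35},{"x":-2.1,"y":-0.3,"z":0,"wx":0,"wy":0,"wz":0,"hand":0.35}]'
python3 - <<'E'
from h import *
st()
cv2.imwrite('pics/s12.png',cv2.convertScaleAbs(cv2.resize(robot.capture('scene')[160:280,150:310],None,fx=5,fy=5,interpolation=cv2.INTER_CUBIC),alpha=2))
E
```

```text
clock: 16.0
ee_pos: [0.4929, -0.1289, 0.0681]
tool_rot: [-0.463, 0.534, -0.534, 0.463]
contact_force: [0.2, -0.3, -2.4]
opening: 0.0388
t 16.00 lane [-1.000e-01 -1.577e+02  6.810e+01] tilt 0.0 F [ 0.2 -0.3 -2.4] open 38.8 q [-0.28  0.55  1.98 -0.    0.61 -0.14]
```

View pics/s12.png

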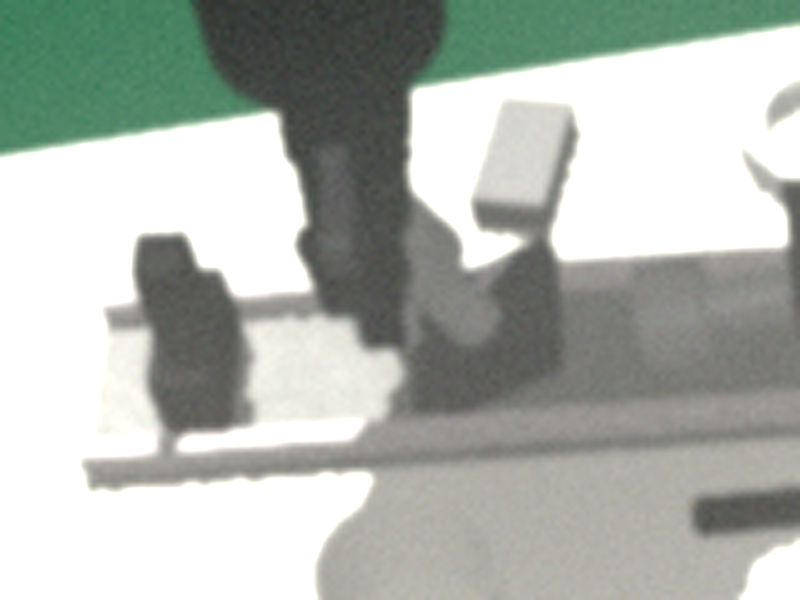

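c hangs in the grip, leaning about 35° toward the follower. I lift it slightly and turn it upright by tilting the tool.

```bash
python3 -m inch '[{"x":0,"y":-2,"z":0,"wx":0,"wy":0,"wz":0,"hand":0.35},{"x":0,"y":-2.5,"z":0,"wx":0,"wy":0,"wz":-10,"hand":0.35},{"x":0,"y":-2.5,"z":0,"wx":0,"wy":0,"wz":-20,"hand":0.35},{"x":0,"y":-2.5,"z":0,"wx":0,"wy":0,"wz":-30,"hand":0.35},{"x":0,"y":-2.5,"z":0,"wx":0,"wy":0,"wz":-30,"hand":0.35}]'
python3 - <<'E'
from h import *
st()
cv2.imwrite('pics/s13.png',cv2.convertScaleAbs(cv2.resize(robot.capture('scene')[140:260,150:310],None,fx=5,fy=5,interpolation=cv2.INTER_CUBIC),alpha=2))
cv2.imwrite('pics/t13.png',cv2.convertScaleAbs(cv2.resize(robot.capture('top')[245:345,330:490],None,fx=5,fy=5,interpolation=cv2.INTER_CUBIC),alpha=1.8))
E
```

```text
clock: 16.68
ee_pos: [0.4931, -0.128, 0.0924]
tool_rot: [0.587, -0.396, 0.635, -0.309]
contact_force: [-0.7, 0.5, -3.0]
opening: 0.039
t 16.68 lane [-1.000e-01 -1.567e+02  9.240e+01] tilt -30.0 F [-0.7  0.5 -3. ] open 39.0 q [-0.    0.58  1.97 -0.74  0.82  0.72]
```

View pics/s13.png

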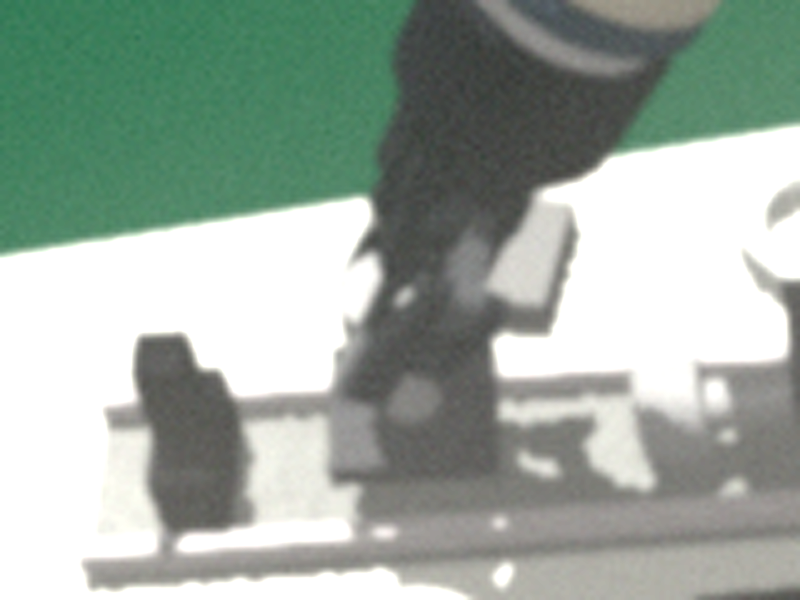

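View pics/t13.png

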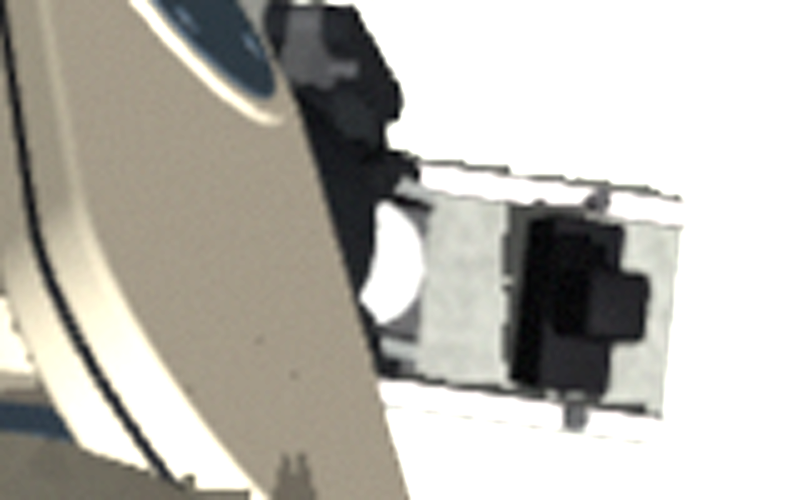

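```bash
python3 -m inch '[{"x":-0.5,"y":0.87,"z":0.05,"wx":0,"wy":0,"wz":0,"hand":0.35},{"x":-0.9,"y":1.56,"z":0.05,"wx":0,"wy":0,"wz":0,"hand":0.35},{"x":-0.9,"y":1.56,"z":0.05,"wx":0,"wy":0,"wz":0,"hand":0.35}]'
python3 - <<'E'
from h import *
st()
cv2.imwrite('pics/s14.png',cv2.convertScaleAbs(cv2.resize(robot.capture('scene')[140:260,150:310],None,fx=5,fy=5,interpolation=cv2.INTER_CUBIC),alpha=2))
cv2.imwrite('pics/t14.png',cv2.convertScaleAbs(cv2.resize(robot.capture('top')[245:345,330:490],None,fx=5,fy=5,interpolation=cv2.INTER_CUBIC),alpha=1.4))
E
```

```text
clock: 17.15
ee_pos: [0.4926, -0.1303, 0.0744]
tool_rot: [0.585, -0.398, 0.636, -0.308]
contact_force: [-0.6, -0.3, -2.1]
opening: 0.0389
t 17.15 lane [  -0.2 -159.1   74.4] tilt -30.0 F [-0.6 -0.3 -2.1] open 38.9 q [-0.01  0.62  1.97 -0.77  0.8   0.75]
```

View pics/s14.png

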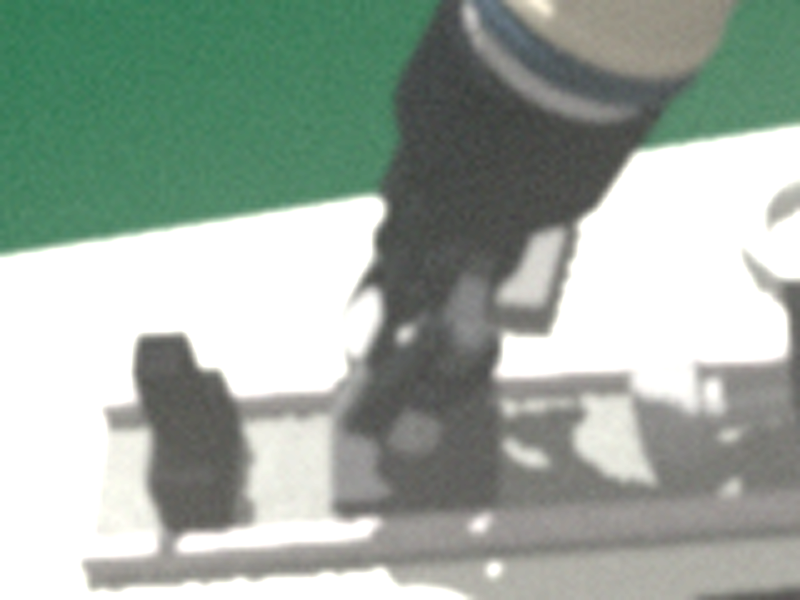

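View pics/t14.png

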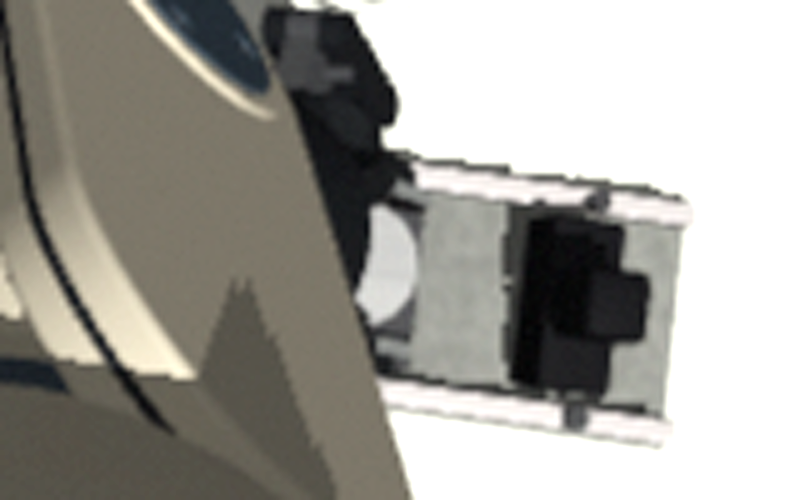

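Almost down and nearly level; I keep lowering in small steps until it makes contact.

```bash
python3 -m inch '[{"x":-0.15,"y":0.26,"z":0,"wx":0,"wy":0,"wz":0,"hand":0.35},{"x":-0.3,"y":0.52,"z":0,"wx":0,"wy":0,"wz":0,"hand":0.35},{"x":-0.3,"y":0.52,"z":0,"wx":0,"wy":0,"wz":0,"hand":0.35}]'
python3 -c "
from h import *
st()"
```

```text
clock: 17.62
ee_pos: [0.4932, -0.1296, 0.0689]
tool_rot: [0.585, -0.397, 0.636, -0.308]
contact_force: [-0.2, -0.0, -1.7]
opening: 0.0389
t 17.62 lane [   0.2 -158.3   68.9] tilt -30.0 F [-0.2 -0.  -1.7] open 38.9 q [-0.    0.63  1.97 -0.77  0.79  0.77]
```

```bash
python3 -m inch '[{"x":-0.15,"y":0.26,"z":0,"wx":0,"wy":0,"wz":0,"hand":0.35},{"x":-0.15,"y":0.26,"z":0,"wx":0,"wy":0,"wz":0,"hand":0.35}]'
python3 -c "
from h import *
st()"
python3 -m inch '[{"x":-0.12,"y":0.2,"z":0,"wx":0,"wy":0,"wz":0,"hand":0.35},{"x":-0.12,"y":0.2,"z":0,"wx":0,"wy":0,"wz":0,"hand":0.35}]'
python3 - <<'E'
from h import *
st()
cv2.imwrite('pics/s15.png',cv2.convertScaleAbs(cv2.resize(robot.capture('scene')[140:260,150:310],None,fx=5,fy=5,interpolation=cv2.INTER_CUBIC),alpha=2))
E
```

```text
clock: 17.88
ee_pos: [0.4932, -0.1296, 0.0659]
tool_rot: [0.585, -0.397, 0.636, -0.308]
contact_force: [-0.5, 0.4, -2.5]
opening: 0.0392
t 17.88 lane [   0.2 -158.3   65.9] tilt -30.0 F [-0.5  0.4 -2.5] open 39.2 q [-0.    0.63  1.97 -0.78  0.78  0.77]
clock: 18.12
ee_pos: [0.4934, -0.1298, 0.064]
tool_rot: [0.585, -0.397, 0.636, -0.308]
contact_force: [-0.6, -0.3, 2.2]
opening: 0.039
t 18.12 lane [   0.5 -158.5   64. ] tilt -30.0 F [-0.6 -0.3  2.2] open 39.0 q [-0.    0.64  1.97 -0.78  0.78  0.78]
```

View pics/s15.png

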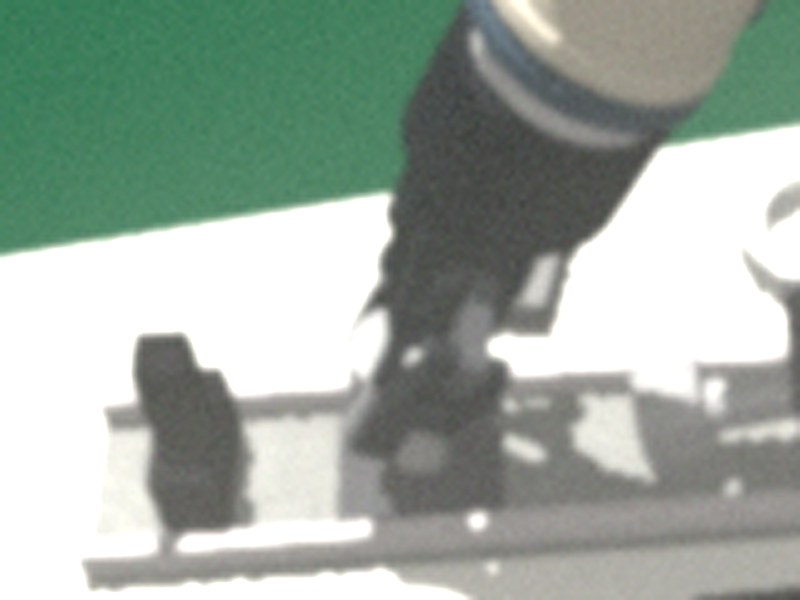

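```bash
python3 -m inch '[{"x":0,"y":0,"z":0,"wx":0,"wy":0,"wz":0,"hand":0.8},{"x":0,"y":0,"z":0,"wx":0,"wy":0,"wz":0,"hand":0.8},{"x":0,"y":0,"z":0,"wx":0,"wy":0,"wz":0,"hand":0.8},{"x":0,"y":0,"z":0,"wx":0,"wy":0,"wz":0,"hand":0.8},{"x":0,"y":-3,"z":0,"wx":0,"wy":0,"wz":0,"hand":0.8},{"x":0,"y":-8,"z":0,"wx":0,"wy":0,"wz":0,"hand":0.8},{"x":0,"y":-10,"z":0,"wx":0,"wy":0,"wz":10,"hand":0.5},{"x":0,"y":-10,"z":0,"wx":0,"wy":0,"wz":20,"hand":0.37}]'
python3 - <<'E'
from h import *
st()
cv2.imwrite('pics/s16.png',cv2.convertScaleAbs(cv2.resize(robot.capture('scene')[140:290,150:450],None,fx=2.6,fy=2.6,interpolation=cv2.INTER_CUBIC),alpha=2))
E
```

```text
clock: 19.18
ee_pos: [0.5024, -0.0787, 0.1524]
tool_rot: [0.506, -0.492, 0.573, -0.418]
contact_force: [-0.5, -0.2, -0.3]
opening: 0.0327
t 19.18 lane [   1.9 -106.5  152.4] tilt -9.7 F [-0.5 -0.2 -0.3] open 32.7 q [-0.09  0.41  1.96 -0.24  0.8   0.22]
```

View pics/s16.png

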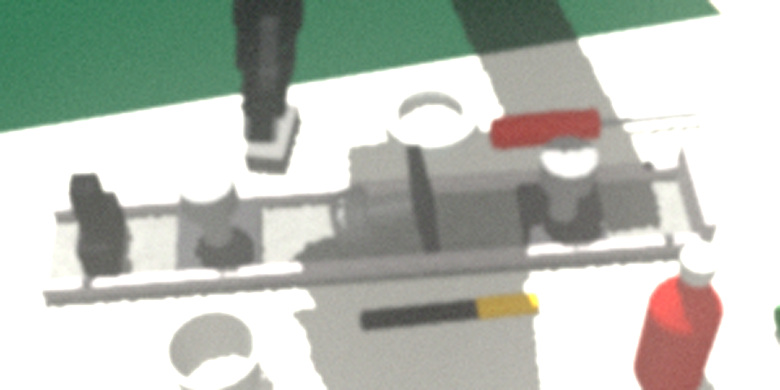

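```bash
python3 - <<'E'
from h import *
cv2.imwrite('pics/t17.png',cv2.convertScaleAbs(cv2.resize(robot.capture('top')[225:345,165:485],None,fx=2.5,fy=2.5,interpolation=cv2.INTER_CUBIC),alpha=1.8))
go(1,-31-46,40+80,30); go(1,-33,39,30)
E
```

```text
row x -3.77 y 2.58 z -0.02  wx -0.2 wy -0.1 wz 39.9
row x -9.49 y 9.81 z -0.05  wx -0.2 wy -0.1 wz 39.9
```

View pics/t17.png

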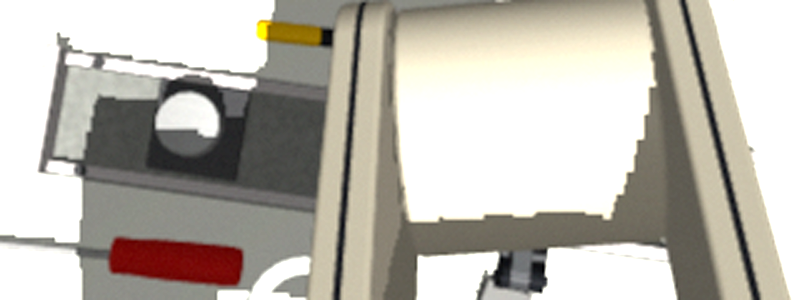

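```bash
python3 -m inch '[{"x":-2,"y":1,"z":0,"wx":0,"wy":0,"wz":10,"hand":0.37},{"x":-3.8,"y":2.6,"z":0,"wx":0,"wy":0,"wz":20,"hand":0.37},{"x":-3.8,"y":2.6,"z":0,"wx":0,"wy":0,"wz":30,"hand":0.37},{"x":-3.8,"y":2.6,"z":0,"wx":0,"wy":0,"wz":40,"hand":0.37},{"x":-3.8,"y":2.6,"z":0,"wx":0,"wy":0,"wz":40,"hand":0.37}]'
python3 - <<'E'
from h import *
st();go(1,-32,38,30)
E
```

```text
clock: 19.9
ee_pos: [0.5038, -0.0487, 0.1163]
tool_rot: [-0.309, 0.639, -0.397, 0.583]
contact_force: [0.8, -0.9, -0.7]
opening: 0.0314
t 19.90 lane [ -1.  -76.7 116.3] tilt 30.0 F [ 0.8 -0.9 -0.7] open 31.4 q [-0.39  0.54  1.96  0.66  0.91 -0.73]
row x 0.04 y 9.01 z 0.25  wx 0.3 wy -0.3 wz 0.0
```

```bash
python3 -m inch '[{"x":0,"y":4,"z":0.25,"wx":0.3,"wy":-0.3,"wz":0,"hand":0.37},{"x":0,"y":7,"z":0.25,"wx":0.3,"wy":-0.3,"wz":0,"hand":0.37},{"x":0,"y":9,"z":0.25,"wx":0.3,"wy":-0.3,"wz":0,"hand":0.37},{"x":0,"y":9,"z":0.25,"wx":0.3,"wy":-0.3,"wz":0,"hand":0.37}]'
python3 - <<'E'
from h import *
st()
cv2.imwrite('pics/s18.png',cv2.convertScaleAbs(cv2.resize(robot.capture('scene')[150:270,230:390],None,fx=5,fy=5,interpolation=cv2.INTER_CUBIC),alpha=2.5))
E
```

```text
clock: 20.4
ee_pos: [0.5131, -0.0019, 0.0393]
tool_rot: [-0.31, 0.634, -0.396, 0.587]
contact_force: [0.3, -1.2, 0.1]
opening: 0.0313
t 20.40 lane [  1.5 -29.   39.3] tilt 30.0 F [ 0.3 -1.2  0.1] open 31.3 q [-0.3   0.68  1.97  0.81  0.75 -0.84]
```

View pics/s18.png

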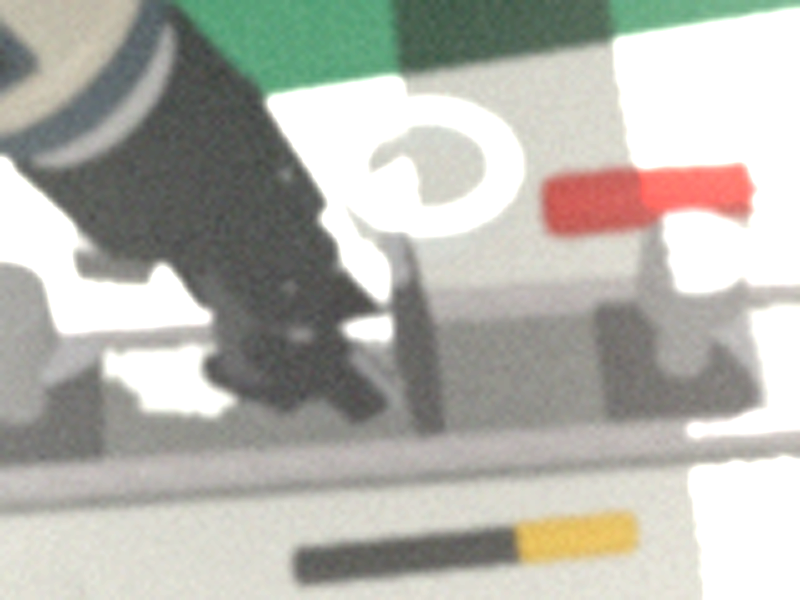

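```bash
python3 -m inch '[{"x":0.15,"y":0,"z":-0.05,"wx":0,"wy":0,"wz":0,"hand":0.2},{"x":0.15,"y":0,"z":-0.05,"wx":0,"wy":0,"wz":0,"hand":0},{"x":0.15,"y":0,"z":-0.05,"wx":0,"wy":0,"wz":0,"hand":0},{"x":0.15,"y":0,"z":-0.05,"wx":0,"wy":0,"wz":0,"hand":0},{"x":-1.8,"y":-3,"z":0,"wx":0,"wy":0,"wz":0,"hand":0},{"x":-3.6,"y":-6,"z":0,"wx":0,"wy":0,"wz":0,"hand":0},{"x":-5,"y":-9,"z":0,"wx":0,"wy":0,"wz":0,"hand":0},{"x":-5,"y":-9,"z":0,"wx":0,"wy":0,"wz":0,"hand":0}]' 70
python3 - <<'E'
from h import *
st(); go(0,-75,140,30); 
cv2.imwrite('pics/s19.png',cv2.convertScaleAbs(cv2.resize(robot.capture('scene')[110:270,200:400],None,fx=3.7,fy=3.7,interpolation=cv2.INTER_CUBIC),alpha=2.2))
E
```

```text
clock: 21.45
ee_pos: [0.5148, -0.0063, 0.1458]
tool_rot: [-0.307, 0.632, -0.4, 0.589]
contact_force: [1.1, -0.5, -2.9]
opening: 0.0173
t 21.45 lane [  3.8 -33.1 145.8] tilt 29.9 F [ 1.1 -0.5 -2.9] open 17.3 q [-0.31  0.48  1.96  0.68  0.9  -0.65]
row x 3.92 y -1.58 z -0.39  wx -0.6 wy 0.5 wz 0.1
```

View pics/s19.png

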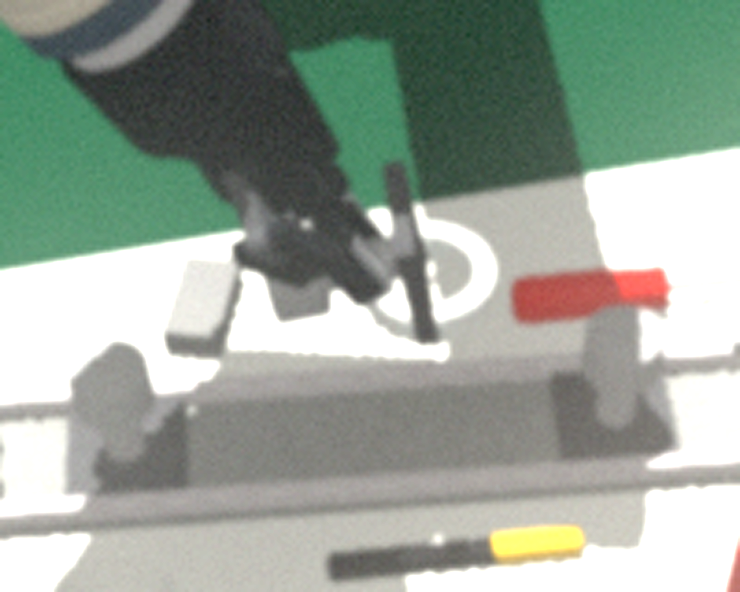

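```bash
python3 - <<'E'
from h import *
print('c',lane(onz('scene',150+208/2.6,140+187/2.6,.076)),'n1',lane(onz('scene',150+570/2.6,140+158/2.6,.076)))
E
python3 -m inch '[{"x":1,"y":0,"z":-0.1,"wx":0,"wy":0,"wz":-10,"hand":0},{"x":2,"y":-0.5,"z":-0.2,"wx":0,"wy":0,"wz":-20,"hand":0},{"x":3,"y":-1,"z":-0.3,"wx":0,"wy":0,"wz":-30,"hand":0},{"x":4,"y":-1.6,"z":-0.35,"wx":0,"wy":0,"wz":-40,"hand":0},{"x":4,"y":-1.6,"z":-0.35,"wx":0,"wy":0,"wz":-50,"hand":0},{"x":4,"y":-1.6,"z":-0.35,"wx":0,"wy":0,"wz":-60,"hand":0},{"x":4,"y":-1.6,"z":-0.35,"wx":0,"wy":0,"wz":-70,"hand":0},{"x":4,"y":-1.6,"z":-0.35,"wx":0,"wy":0,"wz":-80,"hand":0}]'
python3 -m inch '[{"x":0,"y":0,"z":0,"wx":0,"wy":0,"wz":-10,"hand":0},{"x":0,"y":0,"z":0,"wx":0,"wy":0,"wz":-10,"hand":0}]'
python3 - <<'E'
from h import *
st()
cv2.imwrite('pics/s20.png',cv2.convertScaleAbs(cv2.resize(robot.capture('scene')[110:270,180:420],None,fx=3.3,fy=3.3,interpolation=cv2.INTER_CUBIC),alpha=2.2))
cv2.imwrite('pics/t20.png',cv2.convertScaleAbs(cv2.resize(robot.capture('top')[225:345,165:485],None,fx=2.5,fy=2.5,interpolation=cv2.INTER_CUBIC),alpha=1.5))
go(0,-80,58,-60)
E
```

```text
c [   8.3 -150.1   76. ] n1 [ 4.2 97.  76. ]
clock: 22.5
ee_pos: [0.5035, -0.0464, 0.1361]
tool_rot: [0.644, -0.286, 0.683, -0.193]
contact_force: [-0.9, -0.4, -3.8]
opening: 0.0176
clock: 22.75
ee_pos: [0.5025, -0.0458, 0.1334]
tool_rot: [0.668, -0.23, 0.694, -0.135]
contact_force: [-0.6, 0.3, -2.9]
opening: 0.0177
t 22.75 lane [ -2.7 -74.1 133.4] tilt -60.0 F [-0.6  0.3 -2.9] open 17.7 q [ 0.33  0.74  1.84 -0.91  1.35  1.07]
row x -6.47 y 4.35 z 0.15  wx -0.3 wy -0.1 wz -0.2
```

View pics/s20.png

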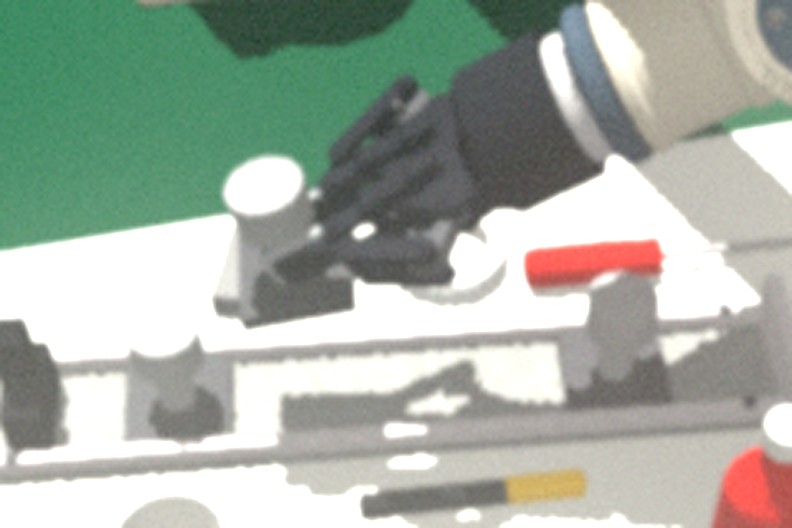

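View pics/t20.png

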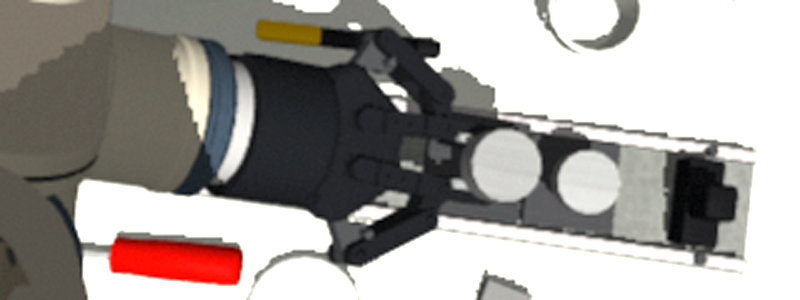

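```bash
python3 - <<'E'
from h import *
print('c head',lane(c0(588,182,.076)),'rose edges z16',lane(c0(530,215,.016)),lane(c0(613,225,.016)))
print('n2 head top z~?',lane(c0(505,163,.175)),'rose corners z.115',lane(c0(520,217,.115)))
go(0.5,-78,64,-57)
E
```

```text
c head [-1.000e-01 -1.523e+02  7.600e+01] rose edges z16 [ -24.2 -128.4   16. ] [ -22.9 -183.5   16. ]
n2 head top z~? [ -0.9 -88.  175. ] rose corners z.115 [ -27.6 -108.1  115. ]
row x -6.05 y 3.88 z 0.20  wx -0.3 wy -0.1 wz 2.8
```

```bash
python3 -m inch '[{"x":-3,"y":2,"z":0.2,"wx":-0.3,"wy":-0.1,"wz":2.8,"hand":0},{"x":-5.5,"y":3.6,"z":0.25,"wx":-0.3,"wy":-0.1,"wz":2.8,"hand":0},{"x":-6.05,"y":3.9,"z":0.3,"wx":-0.3,"wy":-0.1,"wz":2.8,"hand":0},{"x":-6.05,"y":3.9,"z":0.3,"wx":-0.3,"wy":-0.1,"wz":2.8,"hand":0}]'
python3 - <<'E'
from h import *
st()
cv2.imwrite('pics/s21.png',cv2.convertScaleAbs(cv2.resize(robot.capture('scene')[130:270,190:400],None,fx=3.7,fy=3.7,interpolation=cv2.INTER_CUBIC),alpha=2.2))
cv2.imwrite('pics/t21.png',cv2.convertScaleAbs(cv2.resize(robot.capture('top')[245:345,300:460],None,fx=5,fy=5,interpolation=cv2.INTER_CUBIC),alpha=1.5))
E
```

```text
clock: 23.35
ee_pos: [0.5069, -0.0512, 0.0659]
tool_rot: [0.661, -0.249, 0.692, -0.15]
contact_force: [0.3, -0.4, -2.0]
opening: 0.0177
t 23.35 lane [  2.5 -78.7  65.9] tilt -57.1 F [ 0.3 -0.4 -2. ] open 17.7 q [ 0.31  0.84  1.83 -0.92  1.25  1.13]
```

View pics/s21.png

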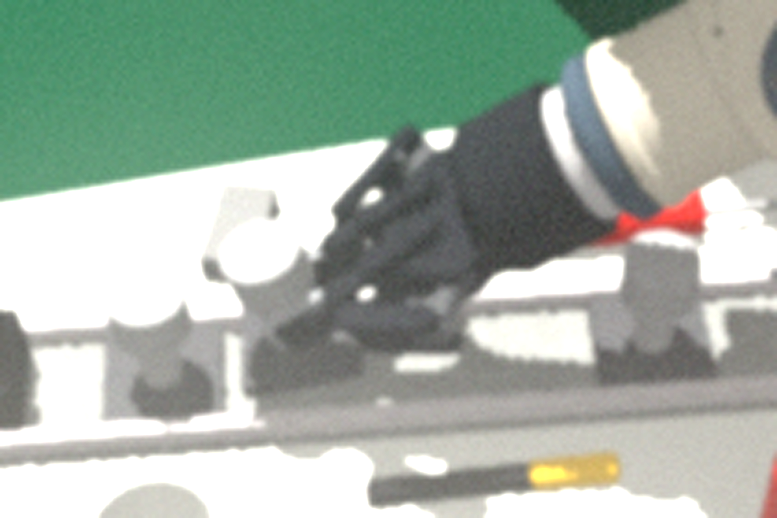

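View pics/t21.png

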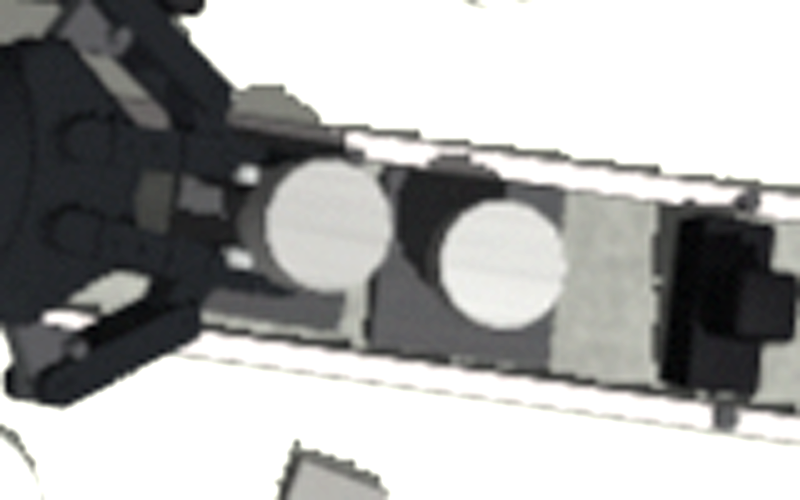

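```bash
python3 - <<'E'
from h import *
f=lambda u,v,z:lane(onz('top',300+(u-2)/5,245+(v-2)/5,z))
for z in(.03,.04): print('rose -x,-y corner',f(338,328,z))
print('rail in',f(338,347,.018),f(400,168,.018),f(620,390,.018),f(620,205,.018),'head',f(330,224,.09),'c rose',f(370,345,.016),f(555,190,.016))
E
```

```text
rose -x,-y corner [ -25.9 -111.2   30. ]
rose -x,-y corner [ -26.1 -109.9   40. ]
rail in [ -31.9 -113.5   18. ] [  29.2 -126.4   18. ] [ -32.7 -207.1   18. ] [  27.5 -200.2   18. ] head [  3.8 -97.   90. ] c rose [ -29.8 -124.1   16. ] [  29.5 -178.6   16. ]
```

```bash
python3 - <<'E'
from h import *
go(-1.2,-78.7,52,-57)
E
```

```text
row x -1.17 y 0.82 z -0.40  wx -0.1 wy -0.3 wz 0.1
```

```bash
python3 -m inch '[{"x":0,"y":0,"z":-0.4,"wx":0,"wy":-0.2,"wz":0,"hand":0},{"x":-0.6,"y":0.4,"z":-0.4,"wx":0,"wy":-0.2,"wz":0,"hand":0},{"x":-1.17,"y":0.82,"z":-0.4,"wx":0,"wy":-0.2,"wz":0,"hand":0},{"x":-1.17,"y":0.82,"z":-0.4,"wx":0,"wy":-0.2,"wz":0,"hand":0}]'
python3 - <<'E'
from h import *
st()
cv2.imwrite('pics/s22.png',cv2.convertScaleAbs(cv2.resize(robot.capture('scene')[130:270,190:400],None,fx=3.7,fy=3.7,interpolation=cv2.INTER_CUBIC),alpha=2.2))
cv2.imwrite('pics/t22.png',cv2.convertScaleAbs(cv2.resize(robot.capture('top')[245:345,300:460],None,fx=5,fy=5,interpolation=cv2.INTER_CUBIC),alpha=1.5))
E
```

```text
clock: 23.95
ee_pos: [0.5024, -0.0508, 0.0501]
tool_rot: [0.663, -0.248, 0.691, -0.15]
contact_force: [0.0, -0.1, -2.3]
opening: 0.0176
t 23.95 lane [ -2.1 -78.9  50.1] tilt -57.2 F [ 0.  -0.1 -2.3] open 17.6 q [ 0.31  0.87  1.83 -0.93  1.23  1.15]
```

View pics/t22.png

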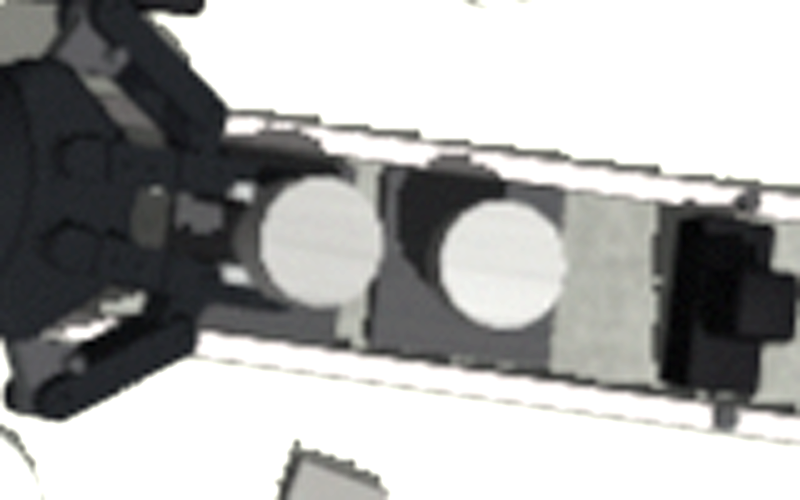

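View pics/s22.png

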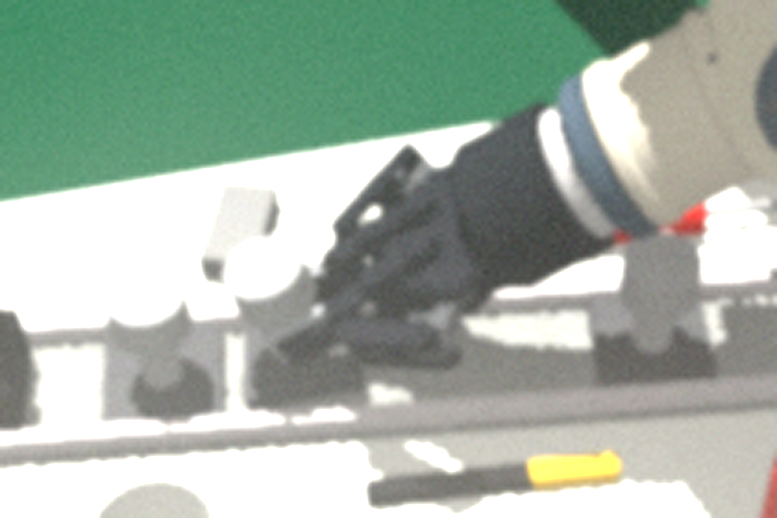

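```bash
python3 -m inch '[{"x":0,"y":0,"z":0.07,"wx":0,"wy":0,"wz":0,"hand":0},{"x":-0.25,"y":0.16,"z":0.07,"wx":0,"wy":0,"wz":0,"hand":0},{"x":-0.42,"y":0.27,"z":0.07,"wx":0,"wy":0,"wz":0,"hand":0},{"x":-0.42,"y":0.27,"z":0.07,"wx":0,"wy":0,"wz":0,"hand":0}]'
python3 - <<'E'
from h import *
st()
E
```

```text
clock: 24.55
ee_pos: [0.5033, -0.0508, 0.0457]
tool_rot: [0.662, -0.248, 0.691, -0.15]
contact_force: [0.7, -0.5, -3.1]
opening: 0.0178
t 24.55 lane [ -1.2 -78.9  45.7] tilt -57.2 F [ 0.7 -0.5 -3.1] open 17.8 q [ 0.31  0.88  1.83 -0.93  1.23  1.16]
```

```bash
python3 -m inch '[{"x":-0.17,"y":0.11,"z":0,"wx":0,"wy":0,"wz":0,"hand":0},{"x":-0.25,"y":0.16,"z":0,"wx":0,"wy":0,"wz":0,"hand":0},{"x":-0.25,"y":0.16,"z":0,"wx":0,"wy":0,"wz":0,"hand":0}]'
python3 - <<'E'
from h import *
st()
E
python3 -m inch '[{"x":-0.17,"y":0.11,"z":0,"wx":0,"wy":0,"wz":0,"hand":0},{"x":-0.25,"y":0.16,"z":0,"wx":0,"wy":0,"wz":0,"hand":0},{"x":-0.25,"y":0.16,"z":0,"wx":0,"wy":0,"wz":0,"hand":0}]'
python3 - <<'E'
from h import *
st()
cv2.imwrite('pics/s23.png',cv2.convertScaleAbs(cv2.resize(robot.capture('scene')[130:270,190:400],None,fx=3.7,fy=3.7,interpolation=cv2.INTER_CUBIC),alpha=2.2))
E
```

```text
clock: 24.92
ee_pos: [0.5035, -0.0507, 0.0432]
tool_rot: [0.662, -0.248, 0.691, -0.15]
contact_force: [-0.4, 1.0, 1.6]
opening: 0.0175
t 24.93 lane [ -1.  -78.8  43.2] tilt -57.2 F [-0.4  1.   1.6] open 17.5 q [ 0.31  0.89  1.83 -0.93  1.23  1.16]
clock: 25.3
ee_pos: [0.5036, -0.0505, 0.0424]
tool_rot: [0.662, -0.247, 0.692, -0.149]
contact_force: [-2.9, 9.3, 18.0]
opening: 0.0175
t 25.30 lane [ -0.9 -78.5  42.4] tilt -57.4 F [-2.9  9.3 18. ] open 17.5 q [ 0.31  0.89  1.82 -0.93  1.23  1.16]
```

View pics/s23.png

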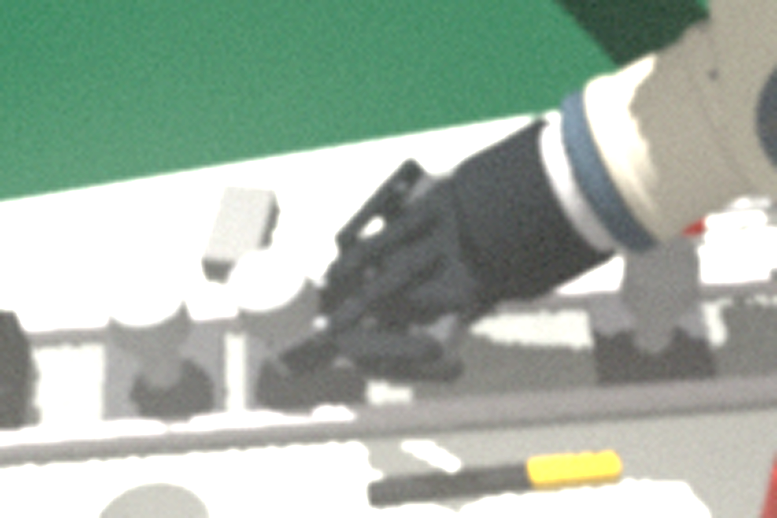

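```bash
python3 -m inch '[{"x":0.2,"y":-0.13,"z":0,"wx":0,"wy":0,"wz":0,"hand":0},{"x":0.2,"y":-0.13,"z":0,"wx":0,"wy":0,"wz":0,"hand":0.8},{"x":0.2,"y":-0.13,"z":0,"wx":0,"wy":0,"wz":0,"hand":0.8},{"x":0.2,"y":-0.13,"z":0,"wx":0,"wy":0,"wz":0,"hand":0.8},{"x":0.2,"y":-0.13,"z":0,"wx":0,"wy":0,"wz":0,"hand":0.8},{"x":0.2,"y":-0.13,"z":0,"wx":0,"wy":0,"wz":0,"hand":0.8}]'
python3 - <<'E'
from h import *
st()
cv2.imwrite('pics/s24.png',cv2.convertScaleAbs(cv2.resize(robot.capture('scene')[130:270,190:400],None,fx=3.7,fy=3.7,interpolation=cv2.INTER_CUBIC),alpha=2.2))
cv2.imwrite('pics/t24.png',cv2.convertScaleAbs(cv2.resize(robot.capture('top')[245:345,300:460],None,fx=5,fy=5,interpolation=cv2.INTER_CUBIC),alpha=1.5))
E
```

```text
clock: 26.1
ee_pos: [0.5034, -0.0508, 0.0422]
tool_rot: [0.662, -0.248, 0.691, -0.15]
contact_force: [-0.7, 0.4, 0.3]
opening: 0.0683
t 26.10 lane [ -1.1 -78.8  42.2] tilt -57.2 F [-0.7  0.4  0.3] open 68.3 q [ 0.31  0.89  1.83 -0.93  1.22  1.16]
```

View pics/s24.png

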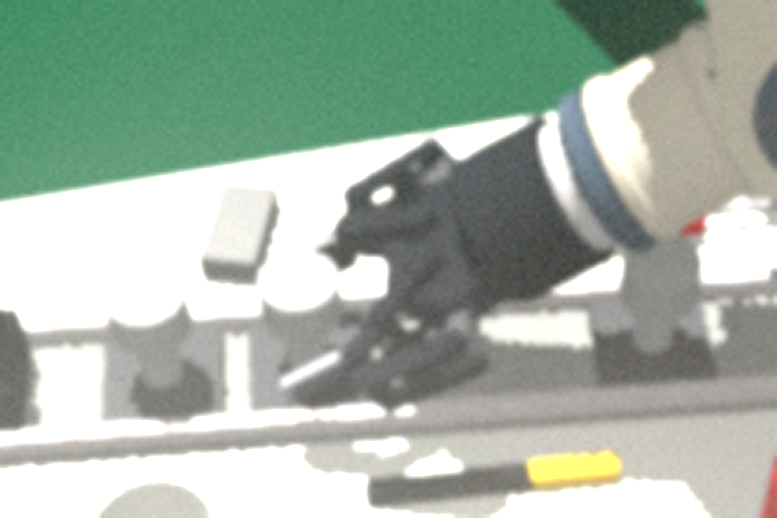

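View pics/t24.png

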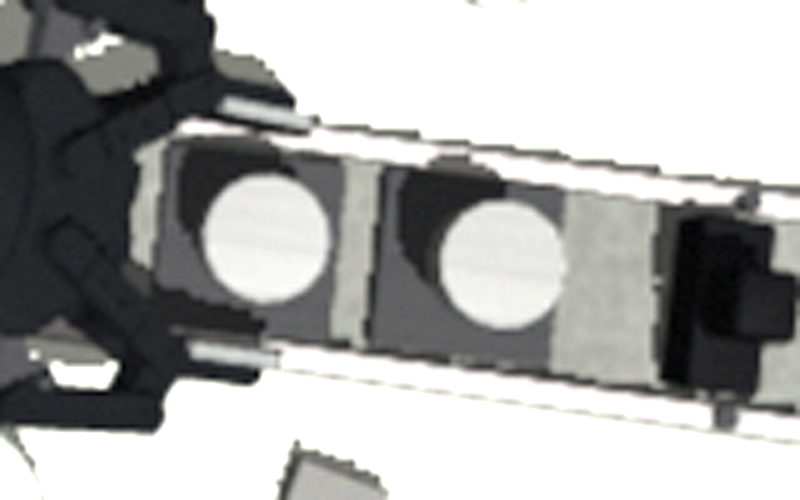

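```bash
python3 -m inch '[{"x":0.5,"y":-2,"z":0,"wx":0,"wy":0,"wz":0,"hand":0.8},{"x":1.5,"y":-4.5,"z":0,"wx":0,"wy":0,"wz":0,"hand":0.8},{"x":6,"y":-8,"z":0,"wx":0,"wy":0,"wz":0,"hand":0.7},{"x":10,"y":-10,"z":0,"wx":0,"wy":0,"wz":10,"hand":0.6},{"x":11,"y":-10,"z":0,"wx":0,"wy":0,"wz":20,"hand":0.6},{"x":12,"y":-9,"z":0,"wx":0,"wy":0,"wz":30,"hand":0.6},{"x":12,"y":-9,"z":0,"wx":0,"wy":0,"wz":40,"hand":0.6},{"x":12,"y":-9,"z":0,"wx":0,"wy":0,"wz":50,"hand":0.6}]'
python3 - <<'E'
from h import *
st(); go(0,-235,130,0)
E
```

```text
clock: 27.2
ee_pos: [0.5059, -0.0391, 0.1948]
tool_rot: [0.493, -0.504, 0.562, -0.432]
contact_force: [-0.8, 0.6, -0.3]
opening: 0.0511
t 27.20 lane [ -0.3 -66.8 194.8] tilt -6.8 F [-0.8  0.6 -0.3] open 51.1 q [-0.03  0.34  1.93 -0.15  0.89  0.2 ]
row x 15.92 y 8.43 z -0.05  wx -0.3 wy 0.2 wz 6.8
```

```bash
python3 -m inch '[{"x":6,"y":2,"z":0,"wx":-0.3,"wy":0.2,"wz":6.8,"hand":0.6},{"x":12,"y":5,"z":0,"wx":-0.3,"wy":0.2,"wz":6.8,"hand":0.6},{"x":15.9,"y":8.4,"z":0,"wx":-0.3,"wy":0.2,"wz":6.8,"hand":0.6},{"x":15.9,"y":8.4,"z":0,"wx":-0.3,"wy":0.2,"wz":6.8,"hand":0.6}]'
python3 - <<'E'
from h import *
st()
cv2.imwrite('pics/t25.png',cv2.convertScaleAbs(cv2.resize(robot.capture('top')[225:345,165:485],None,fx=2.5,fy=2.5,interpolation=cv2.INTER_CUBIC),alpha=1.5))
cv2.imwrite('pics/s25.png',cv2.convertScaleAbs(cv2.resize(robot.capture('scene')[130:290,150:450],None,fx=2.6,fy=2.6,interpolation=cv2.INTER_CUBIC),alpha=1.6))
go(0,-236,66,0)
E
```

```text
clock: 27.7
ee_pos: [0.48, -0.2084, 0.1283]
tool_rot: [-0.464, 0.536, -0.536, 0.458]
contact_force: [-0.2, 0.5, -0.8]
opening: 0.0511
t 27.70 lane [  -1.5 -238.2  128.3] tilt -0.4 F [-0.2  0.5 -0.8] open 51.1 q [-0.43  0.46  1.93 -0.01  0.76 -0.27]
row x -0.04 y 6.36 z 0.08  wx 0.2 wy -0.2 wz 0.4
```

View pics/t25.png

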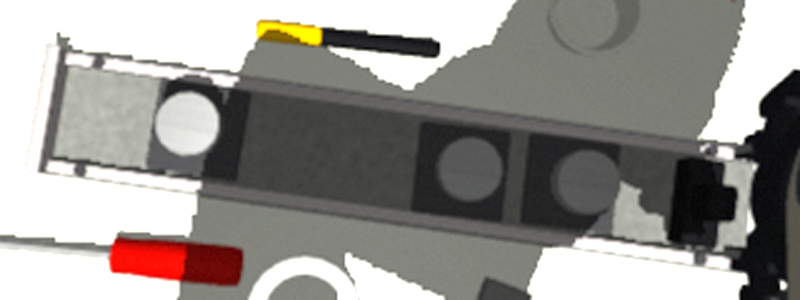

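View pics/s25.png

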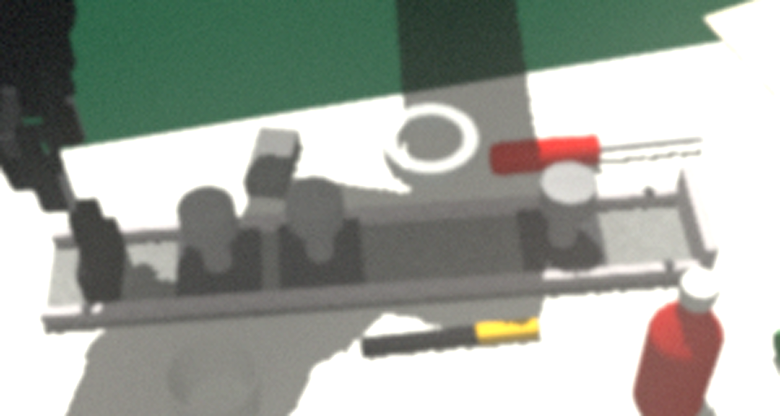

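All three knobs stand upright in the lane. Now the follower's post.

```bash
python3 -m inch '[{"x":-0.2,"y":3,"z":0.1,"wx":0.2,"wy":-0.2,"wz":0.4,"hand":0.6},{"x":-0.2,"y":6.3,"z":0.1,"wx":0.2,"wy":-0.2,"wz":0.4,"hand":0.6},{"x":-0.2,"y":6.3,"z":0.1,"wx":0.2,"wy":-0.2,"wz":0.4,"hand":0.3},{"x":-0.2,"y":6.3,"z":0.1,"wx":0.2,"wy":-0.2,"wz":0.4,"hand":0.1},{"x":-0.2,"y":6.3,"z":0.1,"wx":0.2,"wy":-0.2,"wz":0.4,"hand":0.1},{"x":-0.2,"y":6.3,"z":0.1,"wx":0.2,"wy":-0.2,"wz":0.4,"hand":0.1}]' 50
python3 - <<'E'
from h import *
st(); go(0,-115,66,0); go(0,0,66,0)
cv2.imwrite('pics/s26.png',cv2.convertScaleAbs(cv2.resize(robot.capture('scene')[140:290,140:340],None,fx=3.9,fy=3.9,interpolation=cv2.INTER_CUBIC),alpha=2))
E
```

```text
clock: 28.55
ee_pos: [0.481, -0.2043, 0.0668]
tool_rot: [-0.463, 0.535, -0.534, 0.462]
contact_force: [-4.3, 2.1, -1.4]
opening: 0.0213
t 28.55 lane [  -1.  -233.9   66.8] tilt 0.0 F [-4.3  2.1 -1.4] open 21.3 q [-0.42  0.57  1.95 -0.    0.63 -0.28]
row x -11.89 y 0.08 z 0.12  wx 0.2 wy 0.1 wz -0.0
row x -23.39 y 0.09 z 0.14  wx 0.2 wy 0.1 wz -0.0
```

View pics/s26.png

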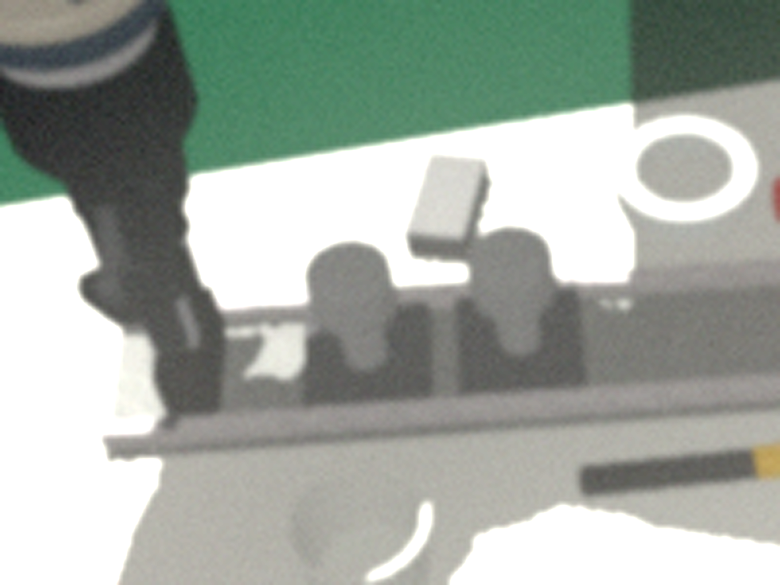

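```bash
python3 -m inch '[{"x":-0.5,"y":0,"z":0,"wx":0,"wy":0,"wz":0,"hand":0.1},{"x":-1.2,"y":0,"z":0,"wx":0,"wy":0,"wz":0,"hand":0.1},{"x":-2,"y":0,"z":0,"wx":0,"wy":0,"wz":0,"hand":0.1},{"x":-2.8,"y":0,"z":0,"wx":0,"wy":0,"wz":0,"hand":0.1},{"x":-3.6,"y":0,"z":0,"wx":0,"wy":0,"wz":0,"hand":0.1},{"x":-4.4,"y":0,"z":0.05,"wx":0,"wy":0,"wz":0,"hand":0.1},{"x":-5.2,"y":0,"z":0.05,"wx":0,"wy":0,"wz":0,"hand":0.1},{"x":-6,"y":0,"z":0.05,"wx":0,"wy":0,"wz":0,"hand":0.1}]'
python3 - <<'E'
from h import *
st()
cv2.imwrite('pics/s27.png',cv2.convertScaleAbs(cv2.resize(robot.capture('scene')[140:290,140:340],None,fx=3.9,fy=3.9,interpolation=cv2.INTER_CUBIC),alpha=2))
E
```

```text
clock: 29.6
ee_pos: [0.4897, -0.1455, 0.0668]
tool_rot: [-0.464, 0.535, -0.534, 0.462]
contact_force: [-7.9, -2.7, 1.8]
opening: 0.0214
t 29.60 lane [  -1.  -174.5   66.8] tilt -0.0 F [-7.9 -2.7  1.8] open 21.4 q [-0.31  0.56  1.98 -0.    0.61 -0.17]
```

View pics/s27.png

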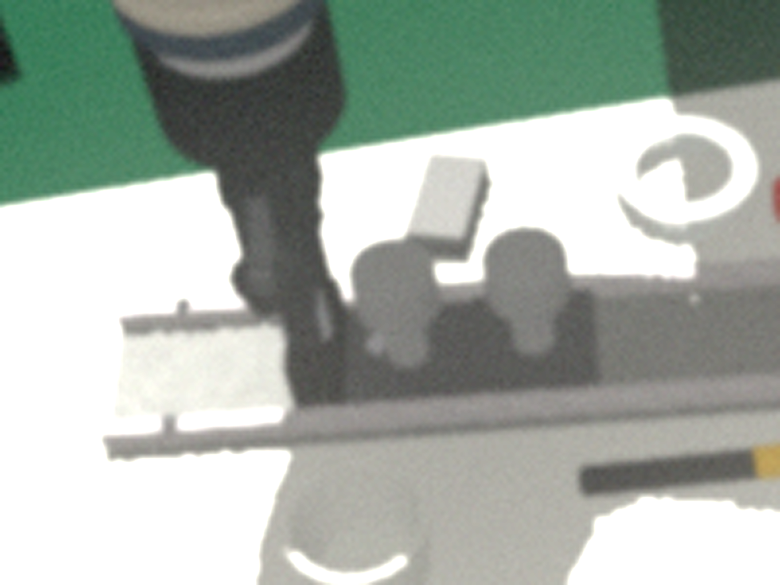

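```bash
python3 -m inch '[{"x":-1,"y":0,"z":-0.05,"wx":0,"wy":0,"wz":0,"hand":0.1},{"x":-2,"y":0,"z":-0.05,"wx":0,"wy":0,"wz":0,"hand":0.1},{"x":-3,"y":0,"z":-0.05,"wx":0,"wy":0,"wz":0,"hand":0.1},{"x":-4,"y":0,"z":-0.05,"wx":0,"wy":0,"wz":0,"hand":0.1},{"x":-5,"y":0,"z":-0.05,"wx":0,"wy":0,"wz":0,"hand":0.1},{"x":-6,"y":0,"z":-0.05,"wx":0,"wy":0,"wz":0,"hand":0.1},{"x":-7,"y":0,"z":-0.05,"wx":0,"wy":0,"wz":0,"hand":0.1},{"x":-8,"y":0,"z":-0.05,"wx":0,"wy":0,"wz":0,"hand":0.1}]'
python3 - <<'E'
from h import *
st()
cv2.imwrite('pics/s28.png',cv2.convertScaleAbs(cv2.resize(robot.capture('scene')[140:290,190:440],None,fx=3.1,fy=3.1,interpolation=cv2.INTER_CUBIC),alpha=2))
E
```

```text
clock: 30.65
ee_pos: [0.5011, -0.0664, 0.0668]
tool_rot: [-0.464, 0.535, -0.534, 0.462]
contact_force: [-4.1, -4.3, -1.1]
opening: 0.0217
t 30.65 lane [ -1.1 -94.6  66.8] tilt -0.0 F [-4.1 -4.3 -1.1] open 21.7 q [-0.15  0.55  1.99 -0.    0.61 -0.01]
```

View pics/s28.png

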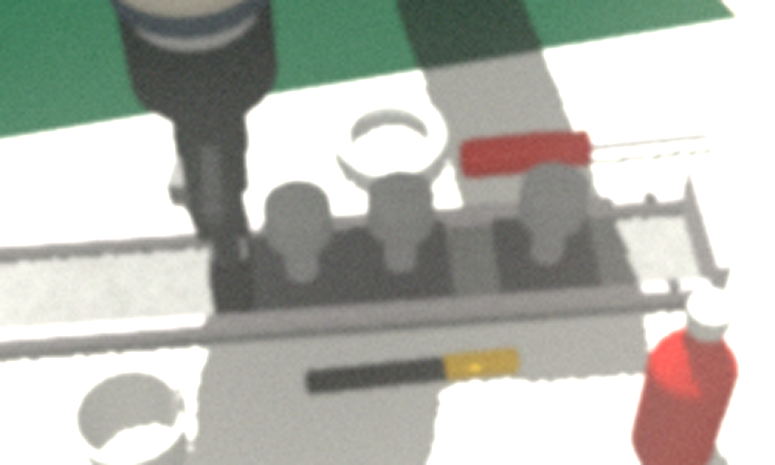

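Two are together and upright, and the gap to the third is closing. About 98 mm remain.

```bash
python3 -m inch '[{"x":-1,"y":0,"z":-0.05,"wx":0,"wy":0,"wz":0,"hand":0.1},{"x":-2,"y":0,"z":-0.05,"wx":0,"wy":0,"wz":0,"hand":0.1},{"x":-3,"y":0,"z":-0.05,"wx":0,"wy":0,"wz":0,"hand":0.1},{"x":-4,"y":0,"z":-0.05,"wx":0,"wy":0,"wz":0,"hand":0.1},{"x":-5,"y":0,"z":-0.05,"wx":0,"wy":0,"wz":0,"hand":0.1},{"x":-6,"y":0,"z":-0.05,"wx":0,"wy":0,"wz":0,"hand":0.1},{"x":-7,"y":0,"z":-0.05,"wx":0,"wy":0,"wz":0,"hand":0.1},{"x":-8,"y":0,"z":-0.05,"wx":0,"wy":0,"wz":0,"hand":0.1}]'
python3 - <<'E'
from h import *
st()
cv2.imwrite('pics/s29.png',cv2.convertScaleAbs(cv2.resize(robot.capture('scene')[140:290,190:440],None,fx=3.1,fy=3.1,interpolation=cv2.INTER_CUBIC),alpha=2))
E
```

```text
clock: 31.7
ee_pos: [0.5126, 0.0124, 0.0668]
tool_rot: [-0.463, 0.535, -0.534, 0.462]
contact_force: [-4.2, -4.6, -1.3]
opening: 0.0213
t 31.70 lane [ -1.1 -14.9  66.8] tilt -0.0 F [-4.2 -4.6 -1.3] open 21.3 q [ 0.    0.56  1.97 -0.    0.61  0.15]
```

View pics/s29.png

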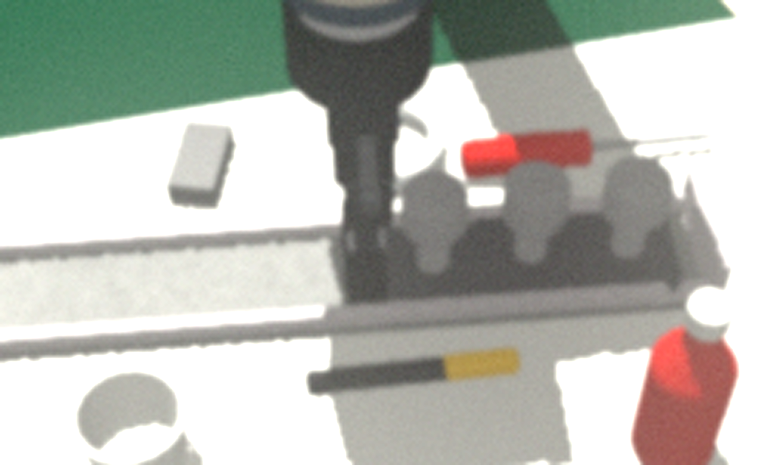

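Closed row, about 18 mm short of the stop. I go slowly from here and watch the force.

```bash
python3 -m inch '[{"x":-0.5,"y":0,"z":0,"wx":0,"wy":0,"wz":0,"hand":0.1},{"x":-0.9,"y":0,"z":0,"wx":0,"wy":0,"wz":0,"hand":0.1},{"x":-1.2,"y":0,"z":0,"wx":0,"wy":0,"wz":0,"hand":0.1},{"x":-1.4,"y":0,"z":0,"wx":0,"wy":0,"wz":0,"hand":0.1},{"x":-1.4,"y":0,"z":0,"wx":0,"wy":0,"wz":0,"hand":0.1}]'
python3 -c "
from h import *
st()"
python3 -m inch '[{"x":-0.15,"y":0,"z":0,"wx":0,"wy":0,"wz":0,"hand":0.1},{"x":-0.3,"y":0,"z":0,"wx":0,"wy":0,"wz":0,"hand":0.1},{"x":-0.3,"y":0,"z":0,"wx":0,"wy":0,"wz":0,"hand":0.1}]'
python3 -c "
from h import *
st()"
```

```text
clock: 32.38
ee_pos: [0.5145, 0.0257, 0.0668]
tool_rot: [-0.464, 0.535, -0.534, 0.462]
contact_force: [-5.4, -7.1, 2.8]
opening: 0.0212
t 32.38 lane [-1.1 -1.6 66.8] tilt -0.1 F [-5.4 -7.1  2.8] open 21.2 q [ 0.03  0.56  1.97 -0.    0.62  0.17]
clock: 32.75
ee_pos: [0.5145, 0.0261, 0.0668]
tool_rot: [0.465, -0.534, 0.535, -0.462]
contact_force: [-6.4, -27.4, 5.9]
opening: 0.0215
t 32.75 lane [-1.2 -1.2 66.8] tilt -0.2 F [ -6.4 -27.4   5.9] open 21.5 q [ 0.03  0.56  1.97 -0.01  0.62  0.18]
```

```bash
python3 -m inch '[{"x":0.2,"y":0,"z":0,"wx":0,"wy":0,"wz":0,"hand":0.1},{"x":0.2,"y":0,"z":0,"wx":0,"wy":0,"wz":0,"hand":0.1}]'
python3 - <<'E'
from h import *
st()
cv2.imwrite('pics/s30.png',cv2.convertScaleAbs(cv2.resize(robot.capture('scene')[160:270,280:440],None,fx=5,fy=5,interpolation=cv2.INTER_CUBIC),alpha=2.5))
E
```

```text
clock: 33.0
ee_pos: [0.5145, 0.0258, 0.0668]
tool_rot: [-0.464, 0.535, -0.534, 0.462]
contact_force: [-4.9, -13.1, 4.2]
opening: 0.0216
t 33.00 lane [-1.1 -1.4 66.8] tilt -0.1 F [ -4.9 -13.1   4.2] open 21.6 q [ 0.03  0.56  1.97 -0.    0.62  0.17]
```

View pics/s30.png

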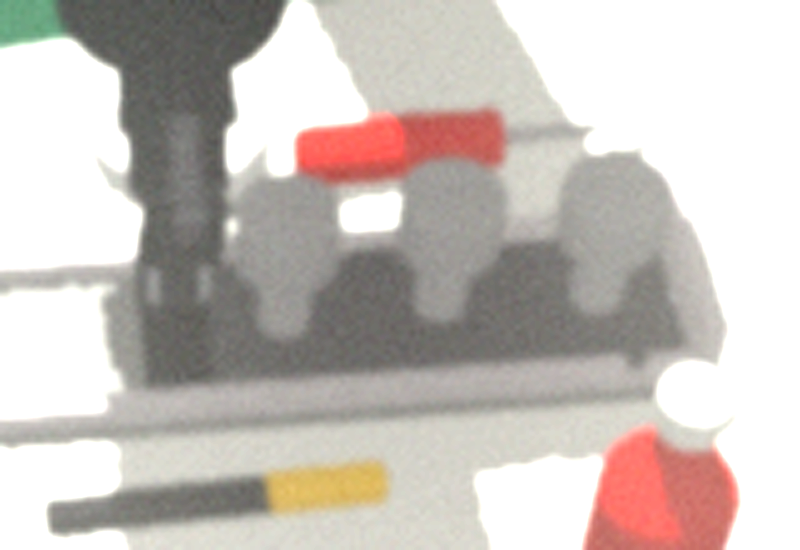

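```bash
python3 -m inch '[{"x":0.1,"y":0,"z":0,"wx":0,"wy":0,"wz":0,"hand":0.5},{"x":0.1,"y":0,"z":0,"wx":0,"wy":0,"wz":0,"hand":0.5},{"x":0.1,"y":0,"z":0,"wx":0,"wy":0,"wz":0,"hand":0.5},{"x":0.1,"y":-3,"z":0,"wx":0,"wy":0,"wz":0,"hand":0.5},{"x":0.1,"y":-7,"z":0,"wx":0,"wy":0,"wz":0,"hand":0.5},{"x":5,"y":-12,"z":0,"wx":0,"wy":0,"wz":0,"hand":0.5},{"x":10,"y":-14,"z":-4,"wx":0,"wy":0,"wz":0,"hand":0.5},{"x":15,"y":-15,"z":-8,"wx":0,"wy":0,"wz":0,"hand":0.5}]'
python3 -m inch '[{"x":5,"y":0,"z":-4,"wx":0,"wy":0,"wz":0,"hand":0.5},{"x":10,"y":0,"z":-8,"wx":0,"wy":0,"wz":0,"hand":0.5},{"x":15,"y":0,"z":-8,"wx":0,"wy":0,"wz":0,"hand":0.5},{"x":15,"y":0,"z":-8,"wx":0,"wy":0,"wz":0,"hand":0.5}]'
python3 - <<'E'
from h import *
st()
cv2.imwrite('pics/s31.png',robot.capture('scene'))
t=robot.capture('top');cv2.imwrite('pics/t31full.png',t)
cv2.imwrite('pics/t31.png',cv2.convertScaleAbs(cv2.resize(t[225:325,165:325],None,fx=5,fy=5,interpolation=cv2.INTER_CUBIC),alpha=1.6))
E
```

```text
clock: 34.05
ee_pos: [0.4235, -0.1023, 0.215]
tool_rot: [0.463, -0.534, 0.535, -0.463]
contact_force: [1.0, -1.8, 0.7]
opening: 0.0424
clock: 34.55
ee_pos: [0.3224, -0.2411, 0.2141]
tool_rot: [0.462, -0.535, 0.536, -0.461]
contact_force: [0.8, 0.7, -0.5]
opening: 0.0425
t 34.55 lane [-152.7 -293.3  214.1] tilt -0.1 F [ 0.8  0.7 -0.5] open 42.5 q [-0.67  0.15  2.13 -0.    0.86 -0.52]
```

View pics/s31.png

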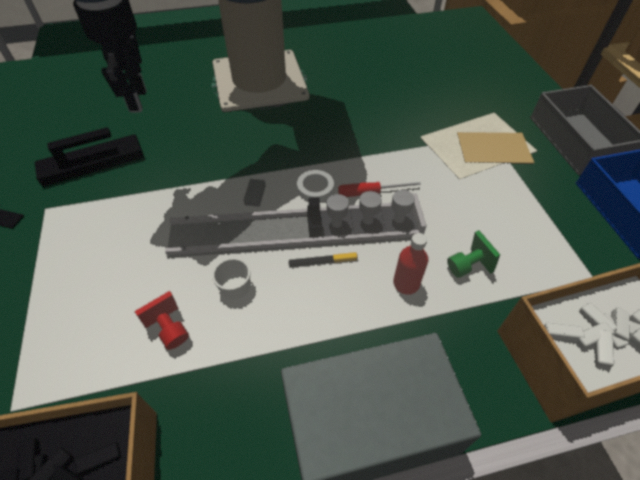

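View pics/t31.png

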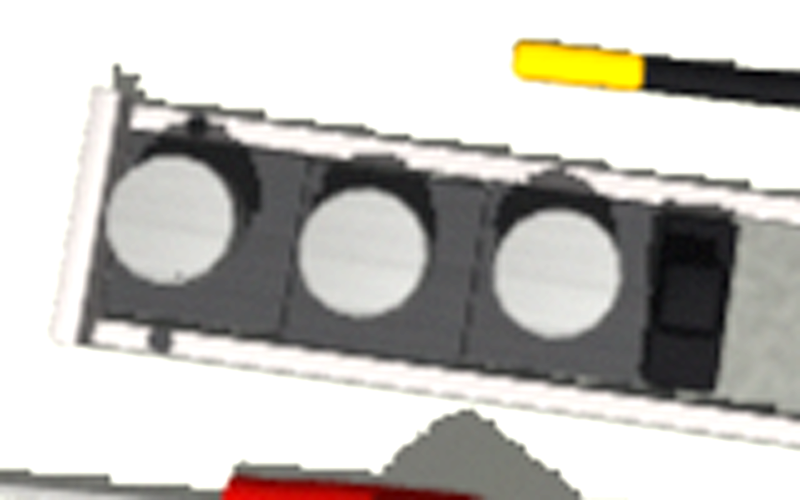

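View pics/t31full.png

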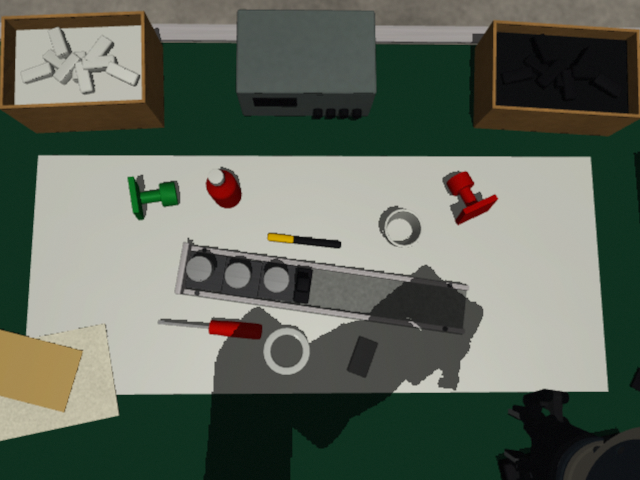

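```bash
python3 - <<'E'
from h import *
f=lambda u,v,z:lane(onz('top',165+(u-2)/5,225+(v-2)/5,z))
print('seams',f(284,325,.016),f(463,352,.016),'rose/follower low',f(640,382,.016),'stop foot',f(98,312,.016))
print('heads',f(170,219,.076),f(363,252,.076),f(557,274,.076))
print('post',f(690,300,.081))
E
python3 -c "
import cv2
from h import *
d=cv2.absdiff(cv2.imread('pics/top0.png'),cv2.imread('pics/t31full.png')).max(2)
print([(n,int((d[y0:y1,x0:x1]>40).sum())) for n,y0,y1,x0,x1 in (('green',170,225,120,185),('bottle',160,212,200,245),('marker',228,250,262,345),('cup',200,250,375,425),('redk',165,225,440,500),('driver',315,342,155,265))])"
```

```text
seams [-26.5 129.1  16. ] [-26.9  69.6  16. ] rose/follower low [-28.3  10.6  16. ] stop foot [-31.  190.1  16. ]
heads [ -0.2 159.5  76. ] [-1.7 99.5 76. ] [ 0.1 39.7 76. ]
post [-2.2 -1.9 81. ]
[('green', 0), ('bottle', 0), ('marker', 0), ('cup', 0), ('redk', 0), ('driver', 716)]
```

```bash
python3 -c "
from bench import robot
print(robot.hand_in())"
```

```text
the job is handed in; nothing more can be done
None
```

The job is done and handed in at about 34.7 s. Both fallen knobs are upright on their roses. All three knobs stand in a closed row between the follower and the end stop.

**How it went:**
- I stood each fallen knob up by gripping its stem, turning it upright and lowering it into the lane.
- I slid two standing knobs along the lane, by the head, to make room for the wrist.
- With all three upright, I pushed the follower by its post until the row met the stop, at about 27 N. I then let go and moved the arm away.

**Last checks, all from the camera images:**
- **Row:** the heads are 60.0 and 59.8 mm apart. The seams and the follower face are about 60 mm apart, and no gaps show.
- **Other things:** the green and red knobs, bottle, marker and cup are unchanged pixel for pixel. The screwdriver area did change. I put that down to the arm's shadow, and its position looks the same. The tape roll and battery pack I only judged by eye.

**What went wrong or did not match:**
- **Standing knob leaned:** while I slid the one that was upright from the start, it leaned about 35° in the grip. I held it throughout, lifted it slightly, turned it upright and set it down again, so it never fell.
- **First knob snagged:** on the first release the fingers caught its head and lifted it about 14 mm. I set it back down. When I later slid it towards the stop, it slipped out of the grip but stayed standing.
- **Follower travel:** the arm moved about 233 mm while pushing, against the 237 mm expected. I did not find out why, but the force at the stop and the images both show the row closed.

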